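Change over the slide drying plate

ROBOT

A 6-joint arm with a two-finger parallel gripper is mounted at the origin on the work surface. World frame = base frame: x ahead of the robot, y to its left, z up, the work surface at z = 0. Lengths are in m, angles in rad, forces in N, time in s.
With the tool pointing down it reaches from about 0.35 to 0.925 m from the base axis. Payload 6.4 kg.
Tool frame: the origin (TCP) lies on the centre line of the jaws, within the pads' length; the fingertips stand 25 mm ahead of it and the grasp point (between the pads) lies 6 mm ahead of it; z points along the fingers, y is the line along which they close (so a half turn about z gives the same grasp; the last joint's range is limited). The gripper opens to 94 mm and grips with 3 to 60 N. Pads are 16 mm wide; open, the fingers measure 119 mm over their backs; the gripper's body (75 mm by 177 mm) begins 78 mm behind the grasp point.
Start: joints at [-1.446, 0.245, 1.558, -0, 1.339, -0.174], TCP at [0.191, -0.621, 0.199] pointing down, gripper open.
Joint ranges: [-3.13, 3.13], [-1.02, 2.26], [0.13, 2.54], [-0.95, 4.09], [0.21, 2.88], [-2.74, 2.74]. Speed limits (rad/s): [2.57, 2.57, 3.14, 3.14, 3.14, 3.14].

INTERFACE

Orientations are given as a unit quaternion [w, x, y, z].
In Python, from rig import * gives the robot as it stands. The module is installed in compiled form; this text tells all that it offers.
- The arm moves only by the tool step_arm, never from a script. Its argument "deltas" is a list of rows, each a list of 3 entries, a list of its own where there are three numbers: the turn, a rotation vector about the tool's x, y, z in degrees, then the shift along the tool's x, y, z in mm, then the opening, from 0 (shut) to 1 (fully open). In form: [[[ax, ay, az], [x, y, z], hand], ...]. A call has 1 to 8 rows; each row is the pose to reach, as a shift and turn from the pose commanded when the call began, along the tool's axes at that moment; what a row does not reach only later rows make up. A row lasts 1/12 s, in which the tool goes at most 41.7 mm and 7.16 degrees, less where a joint would pass 70% of its speed; a pose out of reach is approached as far as the arm can. A call with a gripper value outside its range is refused whole. The fingers move at their own pace and stop on an object; the grip force is fixed at half the most. Time passes only in rows, so rows that repeat a pose let the fingers close. It gives the time, the measured TCP pose, the force, the opening and the grip force at its end, in the units of the state.
- get_obs(): the state, without advancing time (a new reading comes with each control period).
- get_image(name): name is "scene" or "top"; returns the picture (420x560x3 uint8, blue, green, red); there is no depth.
- calibration(name): a dict with "vfov" (degrees; the focal length in pixels is half the picture's height over the tangent of half this angle, whatever the lens; pixels are square), "cx", "cy" (the principal point, pixels), "position" and "orientation" of the camera in the world. Camera axes: x right, y up, looking along -z (the intrinsics and any distortion apply to the point x, -y, -z); pixel columns grow to the right and rows downward; lengths in m; the calibration is good to about 2 mm. A picture is of the moment at which its call begins. calibration takes no time and is no camera call.
- sign_off(): hands the job in; it is judged then, once.
The state is a dict: "t": time; "qpos": joint angles; "joint_vel": joint speeds; "effort": joint torques, N m; "eef_pos": TCP position; "tcp_rot": TCP orientation; "ft_force": force on the tool from outside, world axes, zero at the start; "wrist_torque": the same for the moment, N m; "opening": opening from 0.0 (shut) to 1.0 (fully open); "finger_force": force on a finger pad.
Only numpy, scipy, OpenCV 4.12 (cv2) and the standard library are available. Lean on these libraries where they do the work, as an engineer would, in place of code of your own. Each camera call takes 0.05 s, during which the arm holds its last target. There are 200 camera calls.

TASK

Change over the slide drying plate: first lift the canister off it by its handle, keeping it upright, and set it down gently on whichever cork mat is free. Then clear every dry slide carrier from the plate into the grey tray, after that put all the fresh carriers from the bench flat on the plate's metal top (none stacked), and last push the plate's switch lever fully over to on. Leave the jar and everything else on the bench where it is.

Things in the scene. Friction and masses are not known exactly. Their poses are not given: they have to be found in the camera images.
- plate: Drying plate: fixed white box 166 (its x) x 256 (its y), with a flat aluminium top of 150 x 240 at 50 above the bench, enclosed by a lip whose top is 56 above the bench. Origin at the centre of its underside, on the bench; x points away from the robot (turned a little), y to the left, z up.
- switch (a joint): Toggle switch lever of the drying plate: a hinge, 0 rad = off (leaning towards the robot), 1.0 rad = fully on (leaning away from the robot, the plate's +x). About 1 N at the tip moves it and it stays where it is left; it may start a little off 0.
- switch_tip (a point): Centre of the black ball (26 diameter) at the end of the switch lever. The lever, 80 long, pivots 22 above the bench about the plate's y axis, at plate x = 0, y = +156; the ball is 92 above the bench when the lever is off or on, 102 when it is upright. It stands on a fixed grey block 70 x 50 x 25 beside the plate's left end.
- canister: Lidded steel canister, 90 diameter (rim of the lid 94), 85 high, with a rigid bail handle over the lid; 0.4 to 0.8 kg. Starts upright on the middle of the drying plate. Origin at the centre of its underside, z up, y along the handle's bar.
- canister_bar (a point): Middle of the canister handle's level bar: a round bar 10 thick and about 60 long in the clear along the canister's y, 130 above the canister's underside, 45 above its lid.
- mat_a: Left cork mat, round, 130 diameter, 8 thick, fixed to the bench. Origin at the centre of its underside.
- mat_b: Right cork mat, the same as the left one.
- jar_a: Amber glass jar, 76 diameter, 100 high, standing on the left mat, loose, 0.5 kg; absent (None) when that mat is free. Exactly one of the two jars is present. Leave it alone. Origin at the centre of its underside.
- jar_b: The same jar on the right mat; absent (None) when that mat is free.
- tray: Grey plastic tray, fixed to the bench, outside 158 (its x) x 128 (its y) x 22 high, walls and floor 4 thick, open at the top. Origin at the centre of its underside, z up. It may be on the left or the right.
- tip_box: Fixed clear box of pipette tips, 125 x 85, 62 high, on the other side from the tray. Origin at the centre of its underside. A bystander.
- spool: Blue plastic spool, 52 diameter, 22 high. Origin at the centre of its underside. Bystander, loose: leave it where it is.
- screwdriver: Screwdriver, 160 long, lying on the bench behind the plate. Its x runs from handle to tip. Bystander, loose: leave it where it is.
- dish: Petri dish, 94 diameter, 16 high. Origin at the centre of its underside. Bystander, loose: leave it where it is.
- carton: White paper carton, 50 x 80 x 60 high. Origin at the centre of its underside. Bystander, loose: leave it where it is.
- forceps: Steel forceps lying on the bench, 145 long along x, 10 high. Bystander, loose: leave it where it is.
- dry_1: A dark steel slide carrier: base 90 long (its x) x 34 wide (its y) x 8 thick, with an upright grip fin across its middle, 10 thick (along x), 30 wide (along y), top 39 above the underside. 80 g. Two glass slides lie in it. Origin at the centre of the underside, z up. Take it by the fin from above. A dry one: starts on the drying plate beside the canister, its length along the plate's x; may be absent (None).
- dry_2: A dark steel slide carrier: base 90 long (its x) x 34 wide (its y) x 8 thick, with an upright grip fin across its middle, 10 thick (along x), 30 wide (along y), top 39 above the underside. 80 g. Two glass slides lie in it. Origin at the centre of the underside, z up. Take it by the fin from above. A dry one: starts on the drying plate beside the canister, its length along the plate's x; may be absent (None).
- fresh_1: A dark steel slide carrier: base 90 long (its x) x 34 wide (its y) x 8 thick, with an upright grip fin across its middle, 10 thick (along x), 30 wide (along y), top 39 above the underside. 80 g. Two glass slides lie in it. Origin at the centre of the underside, z up. Take it by the fin from above. A fresh one: starts on the open bench between the robot and the plate; may be absent (None).
- fresh_2: A dark steel slide carrier: base 90 long (its x) x 34 wide (its y) x 8 thick, with an upright grip fin across its middle, 10 thick (along x), 30 wide (along y), top 39 above the underside. 80 g. Two glass slides lie in it. Origin at the centre of the underside, z up. Take it by the fin from above. A fresh one: starts on the open bench between the robot and the plate; may be absent (None).
- fresh_3: A dark steel slide carrier: base 90 long (its x) x 34 wide (its y) x 8 thick, with an upright grip fin across its middle, 10 thick (along x), 30 wide (along y), top 39 above the underside. 80 g. Two glass slides lie in it. Origin at the centre of the underside, z up. Take it by the fin from above. A fresh one: starts on the open bench between the robot and the plate; may be absent (None).
- fresh_4: A dark steel slide carrier: base 90 long (its x) x 34 wide (its y) x 8 thick, with an upright grip fin across its middle, 10 thick (along x), 30 wide (along y), top 39 above the underside. 80 g. Two glass slides lie in it. Origin at the centre of the underside, z up. Take it by the fin from above. A fresh one: starts on the open bench between the robot and the plate; may be absent (None).
Not all that is in view belongs to the job. What is shaped like the fresh_2 but pink or yellow is not meant.

How it is judged:
By the outcome, as a careful person would: the job done as asked, in the order asked, and still so for the second after the job is handed in, with the robot touching nothing.
Of jar_a, jar_b only 1 to 1 are there at a start; the rules pass over those that are not, and their reading is None.
Of dry_1, dry_2 only 1 to 2 are there at a start; the rules pass over those that are not, and their reading is None.
Of fresh_1, fresh_2, fresh_3, fresh_4 only 3 to 4 are there at a start; the rules pass over those that are not, and their reading is None.
At some moment in a run one of fresh_1, fresh_2, fresh_3, fresh_4 may be knocked a few centimetres aside while the robot is not near it.
It also fails if it takes over 210 s, if anything falls off the work surface, if the arm or the gripper's body presses on something with over 40 N, if the wrist force passes 120 N, or if a joint passes its speed limit or range.

## Working session

There is one attempt and no reset: what is moved stays moved. The work goes in short steps, Python scripts to look and compute and a tool call to move; the robot and the scene stay as the last step left them, time stands still between calls to the robot, and variables do not carry over. Pictures are saved under pics/ and viewed, at most 14 in all, crops included, and the job is handed in when it is done.

Besides the shell and the picture viewer there is one more tool, called after ">>>" in YAML: its name, and indented under it one key for each argument. step_arm: Moves the arm, as the interface text tells. Its arguments: {"type":"object","properties":{"deltas":{"type":"array","items":{"type":"array"}}},"required":["deltas"]}

```bash
mkdir -p pics; python3 - <<'E'
from rig import *
import cv2
for n in("scene","top"):
    cv2.imwrite(f"pics/{n}0.png",get_image(n)); print(n,calibration(n))
o=get_obs(); print(o)
E
```

```text
scene {'vfov': 44.56587651547441, 'cx': 279.57054270249574, 'cy': 208.406386103502, 'position': array([ 1.28401189, -0.62093716,  0.86064136]), 'orientation': array([0.81068582, 0.40341282, 0.19324858, 0.37775863])}
top {'vfov': 51.0882235683744, 'cx': 271.35532375456853, 'cy': 208.42466854590995, 'position': array([0.2993957 , 0.00176917, 1.44211758]), 'orientation': array([ 0.70753249,  0.05185894, -0.0607055 , -0.70215616])}
{'t': 0.1, 'qpos': array([-1.44609753e+00,  2.45740410e-01,  1.55888740e+00, -1.43840280e-05,
        1.33869607e+00, -1.74094244e-01]), 'joint_vel': array([-6.56433066e-04, -7.83663120e-04, -2.45693558e-03,  9.15361422e-05,
       -3.15374700e-03,  3.35133622e-04]), 'effort': array([ 1.03649687e-03, -4.16906440e+01, -3.15528095e+01,  6.86199171e-02,
        3.09514068e-02, -5.48746550e-05]), 'eef_pos': array([ 0.19127414, -0.62064233,  0.19846054]), 'tcp_rot': array([-8.65520827e-04,  9.88860463e-01,  1.48842986e-01,  1.43808802e-05]), 'ft_force': array([ 0.54412056,  0.62370813, -0.06402429]), 'wrist_torque': array([ 0.02874217, -0.02779816, -0.01230758]), 'finger_force': 0.0, 'opening': 1.0002582138659186}
```

View pics/scene0.png

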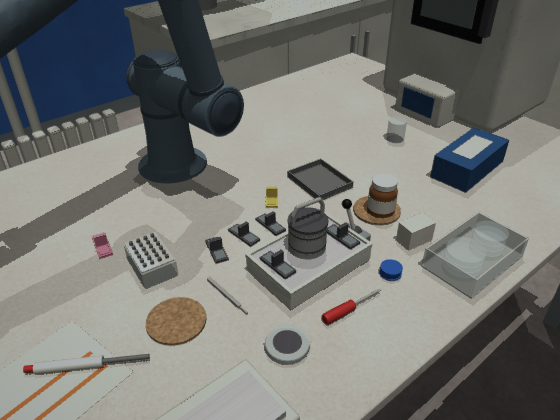

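View pics/top0.png

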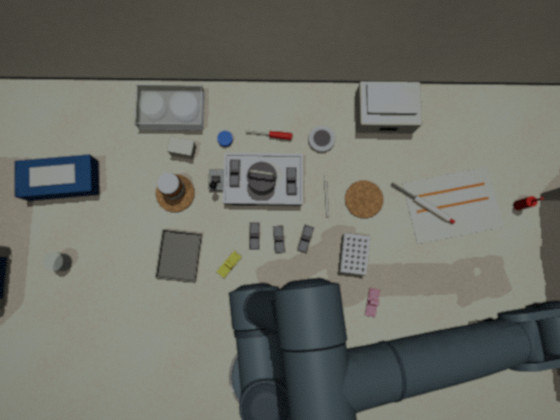

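The scene view shows the canister on the plate at (308,232), with two dry carriers at (345,233) and (280,260). Three fresh carriers are at (215,248), (243,233) and (270,222). The jar is on the left mat, so the right mat at (177,320) is free. In the top view the tray is at (180,255), the free mat at (364,198), the plate at (263,180) and the lever at (215,182).

```bash
cat > h.py <<'E'
from rig import *
import cv2, numpy as np
from scipy.spatial.transform import Rotation as R
def cam(n):
    c=calibration(n); q=c["orientation"]; f=210/np.tan(np.radians(c["vfov"]/2))
    return c,R.from_quat(np.r_[q[1:],q[0]]),f
def ray(n,u,v,z):
    c,r,f=cam(n); d=r.apply([(u-c["cx"])/f,-(v-c["cy"])/f,-1]); p=c["position"]
    return p+d*(z-p[2])/d[2]
def proj(n,P):
    c,r,f=cam(n); q=r.inv().apply(np.asarray(P,float)-c["position"])
    return c["cx"]+f*q[...,0]/-q[...,2], c["cy"]-f*q[...,1]/-q[...,2]
def go(P,yaw):
    """tool shift/turn to reach TCP at P, tool pointing down, tool x axis at yaw (deg), jaws symmetric"""
    o=get_obs(); q=o["tcp_rot"]; r=R.from_quat(np.r_[q[1:],q[0]])
    best=None
    for k in(0,180):
        a=np.radians(yaw+k); c,s=np.cos(a),np.sin(a)
        g=R.from_matrix(np.array([[c,s,0],[s,-c,0],[0,0,-1.]]))
        w=np.degrees((r.inv()*g).as_rotvec())
        if best is None or np.linalg.norm(w)<np.linalg.norm(best): best=w
    print("turn",best.round(1),"shift",(r.inv().apply(np.array(P)-o["eef_pos"])*1000).round(1),"tcp",o["eef_pos"].round(4))
E
python3 - <<'E'
from h import *
im=cv2.imread("pics/top0.png")
cv2.imwrite("pics/topc.png",cv2.resize(im[130:270,150:340],None,fx=4.2,fy=4.2,interpolation=cv2.INTER_CUBIC))
im=cv2.imread("pics/scene0.png")
cv2.imwrite("pics/scc.png",cv2.resize(im[175:305,195:385],None,fx=4.2,fy=4.2,interpolation=cv2.INTER_CUBIC))
im=cv2.imread("pics/top0.png"); h=cv2.cvtColor(im,cv2.COLOR_BGR2HSV)
m=cv2.inRange(h,(5,90,40),(22,255,200)); 
n,l,s,c=cv2.connectedComponentsWithStats(m)
for i in range(1,n):
    if s[i,4]>150: print("cork",c[i],s[i],ray("top",*c[i],.008).round(4))
E
```

```text
cork [176.97704448 196.67288379] [156 175  38  37 697] [0.5667 0.2973 0.008 ]
cork [363.60881543 198.88705234] [ 345  181   38   37 1089] [ 0.5648 -0.3222  0.008 ]
```

View pics/topc.png

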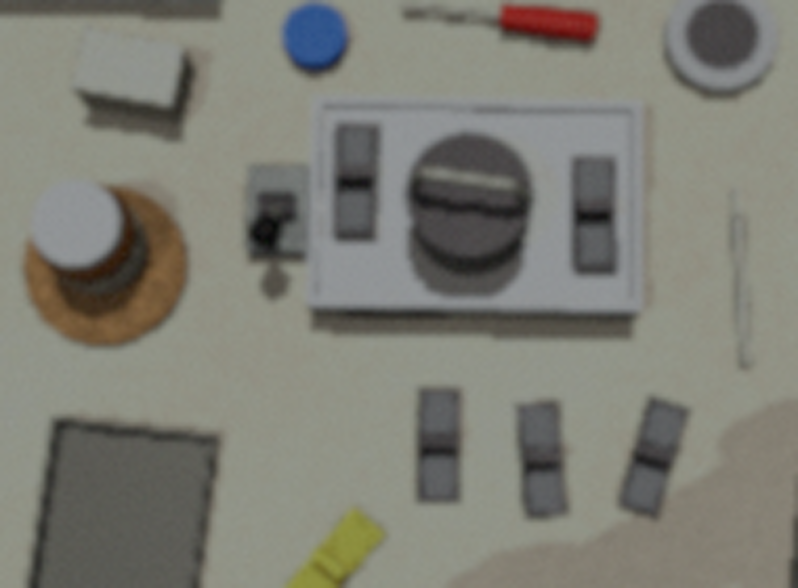

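View pics/scc.png

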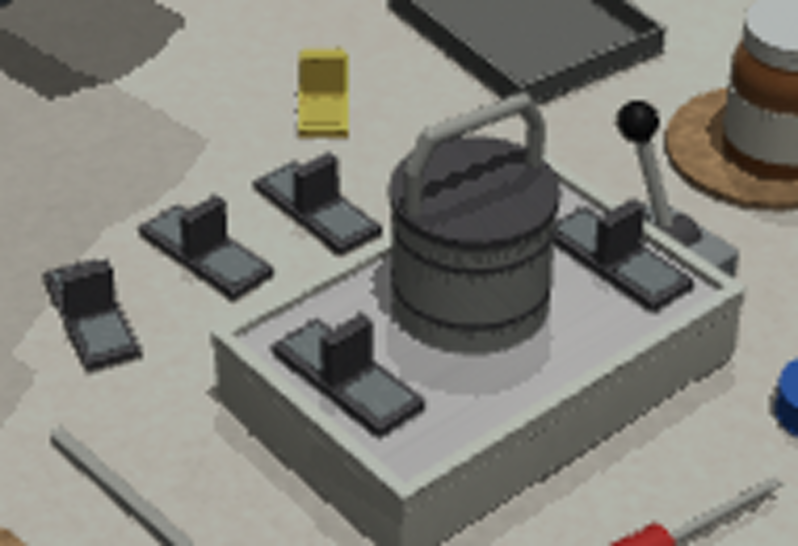

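The top crop (×4.2, origin 150,130) shows the handle bar at about (420,172)–(518,184) and the dry carriers centred near (355,182) and (594,214). The fresh carriers are at (438,445), (542,460) and (654,458), and the lever ball is at (266,231). The scene crop agrees: three fresh, two dry, lever leaning towards the robot.

```bash
cat > m.py <<'E'
from h import *
T=lambda u,v,z: ray("top",150+(u+.5)/4.2-.5,130+(v+.5)/4.2-.5,z)
S=lambda u,v,z: ray("scene",195+(u+.5)/4.2-.5,175+(v+.5)/4.2-.5,z)
def show(n,a,b):
    d=a-b; print(n,((a+b)/2).round(4),"dir",np.degrees(np.arctan2(d[1],d[0])).round(1),"len",np.linalg.norm(d).round(4))
E
python3 - <<'E'
from m import *
for n,a,b,z in(("dryL",(357,125),(354,239),.058),("dryR",(594,158),(595,271),.058),("fA",(439,389),(438,501),.008),("fB",(538,403),(546,516),.008),("fC",(668,402),(640,513),.008)):
    show(n,T(*a,z),T(*b,z))
P=[T(u,v,.056) for u,v in((312,100),(643,104),(638,313),(308,307))]
print("plate",np.mean(P,0)); show("pl top",P[0],P[1]);show("bot",P[3],P[2]);show("L",P[0],P[3]);show("R",P[1],P[2])
P=[S(u,v,.056) for u,v in((741,290),(405,497),(213,338))]
show("scene right",P[1],P[2]);show("scene far",P[0],P[1]); print("centre",(P[0]+P[2])/2)
show("bar",T(420,172,.185),T(518,184,.185)); show("barS",S(430,138,.183),S(525,100,.183))
print("lid",T(470,192,.135)); print("ballT",T(266,231,.092),"ballS",S(637,121,.092))
print("trayT",T(57,420,.022),T(218,436,.022))
for n,(a,b),z in(("finA S",((295,166),(337,155)),.039),("B",((182,210),(225,199)),.039),("C",((62,272),(108,263)),.039),("dryL",((598,215),(640,203)),.089),("dryR",((322,329),(365,317)),.089)): show(n,S(*a,z),S(*b,z))
# tray in full top image
im=cv2.imread("pics/top0.png"); sub=im[222:290,150:210]
m=(cv2.cvtColor(sub,cv2.COLOR_BGR2GRAY)<115).astype(np.uint8); m=cv2.morphologyEx(m,cv2.MORPH_CLOSE,np.ones((3,3)))
n,l,s,c=cv2.connectedComponentsWithStats(m); i=1+s[1:,4].argmax(); ys,xs=np.where(l==i)
r=cv2.minAreaRect(np.c_[xs+150,ys+222].astype(np.float32)); print(r)
q=np.array([ray("top",*p,.015) for p in cv2.boxPoints(r)]); print("tray",q.mean(0),q)
E
```

```text
dryL [0.6371 0.1057 0.058 ] dir -0.3 len 0.0899
dryR [ 0.6133 -0.0782  0.058 ] dir 0.5 len 0.0888
fA [0.4397 0.0406 0.008 ] dir 0.2 len 0.0875
fB [ 0.429 -0.04   0.008] dir 4.3 len 0.0883
fC [ 0.4313 -0.1274  0.008 ] dir -14.4 len 0.0897
plate [0.62009949 0.01333342 0.056     ]
pl top [0.702  0.0124 0.056 ] dir 89.9 len 0.2569
bot [0.5382 0.0143 0.056 ] dir 89.4 len 0.2514
L [0.6208 0.1404 0.056 ] dir 0.3 len 0.1629
R [ 0.6194 -0.1137  0.056 ] dir -1.6 len 0.1648
scene right [ 0.6229 -0.1153  0.056 ] dir 0.9 len 0.1605
scene far [0.704  0.0116 0.056 ] dir 89.6 len 0.2513
centre [0.62375479 0.01030358 0.056     ]
bar [0.6096 0.0169 0.185 ] dir 83.4 len 0.069
barS [0.6118 0.0153 0.183 ] dir -96.9 len 0.0619
lid [0.61148426 0.01671123 0.135     ]
ballT [0.59043894 0.1690872  0.092     ] ballS [0.58524731 0.17197063 0.092     ]
trayT [0.45517126 0.3344992  0.022     ] [0.44377584 0.21023416 0.022     ]
finA S [0.4357 0.043  0.039 ] dir -106.9 len 0.0285
B [ 0.4255 -0.0374  0.039 ] dir -107.5 len 0.0279
C [ 0.4282 -0.1265  0.039 ] dir -113.0 len 0.0276
dryL [0.6355 0.1061 0.089 ] dir -106.6 len 0.0273
dryR [ 0.6089 -0.0766  0.089 ] dir -107.5 len 0.0249
((178.38739013671875, 255.69137573242188), (41.60609436035156, 51.75142288208008), 7.853313446044922)
tray [0.37262216 0.2833905  0.015     ] [[0.29877951 0.35750273 0.015     ]
 [0.46375311 0.34258547 0.015     ]
 [0.4462366  0.20804602 0.015     ]
 [0.28171943 0.22542779 0.015     ]]
```

```bash
python3 -c "
from h import *
go((.6105,.016,.26),83.4)"
```

```text
turn [ -0.1  -0.1 -66.3] shift [ 588.1 -485.1  -60.5] tcp [ 0.1913 -0.6206  0.1985]
```

>>> step_arm:
  deltas:
    - [[0,0,-33],[40,-30,-60],0.5]
    - [[0,0,-50],[100,-80,-60],0.5]
    - [[0,0,-50],[150,-120,-60],0.5]
    - [[0,0,-50],[200,-165,-60],0.5]
    - [[0,0,-50],[230,-190,-60],0.5]
    - [[0,0,-50],[250,-206,-60],0.5]
    - [[0,0,-50],[250,-206,-60],0.5]
    - [[0,0,-50],[250,-206,-60],0.5]

```text
t: 0.77
eef_pos: [0.3659, -0.3552, 0.2588]
tcp_rot: [-0.0, 0.832, 0.554, 0.0]
ft_force: [0.6, -0.5, 0.2]
opening: 0.508
finger_force: 0.0
```

```bash
python3 -c "
from h import *
go((.6105,.016,.26),83.4)"
```

```text
turn [ -0.   -0.  -16.1] shift [436.8  82.6  -1. ] tcp [ 0.3659 -0.3552  0.2588]
```

>>> step_arm:
  deltas:
    - [[0,0,-16],[290,55,0],0.5]
    - [[0,0,-16],[290,55,0],0.5]
    - [[0,0,-16],[290,55,0],0.5]
    - [[0,0,-16],[290,55,0],0.5]
    - [[0,0,-16],[290,55,0],0.5]
    - [[0,0,-16],[290,55,0],0.5]
    - [[0,0,-16],[290,55,0],0.5]
    - [[0,0,-16],[290,55,0],0.5]

```text
t: 1.43
eef_pos: [0.5307, -0.1063, 0.2586]
tcp_rot: [-0.001, 0.746, 0.666, 0.001]
ft_force: [-0.8, 0.9, 0.1]
opening: 0.502
finger_force: 0.0
```

```bash
python3 -c "
from h import *
go((.6105,.016,.26),83.4)"
```

```text
turn [-0.  -0.1  0.1] shift [130.6  65.4  -1.1] tcp [ 0.5307 -0.1063  0.2586]
```

>>> step_arm:
  deltas:
    - [[0,0,0],[40,20,0],0.5]
    - [[0,0,0],[80,40,0],0.5]
    - [[0,0,0],[110,55,0],0.5]
    - [[0,0,0],[130.5,65.5,0],0.5]
    - [[0,0,0],[130.5,65.5,0],0.5]
    - [[0,0,0],[130.5,65.5,20],0.5]
    - [[0,0,0],[130.5,65.5,45],0.5]
    - [[0,0,0],[130.5,65.5,60],0.5]

```text
t: 2.1
eef_pos: [0.608, 0.0095, 0.1965]
tcp_rot: [-0.001, 0.748, 0.663, -0.001]
ft_force: [-0.9, 0.9, 0.2]
opening: 0.497
finger_force: 0.0
```

>>> step_arm:
  deltas:
    - [[0,0,0],[0,0,8],0.5]
    - [[0,0,0],[0,0,14],0.5]
    - [[0,0,0],[0,0,14],0.5]
    - [[0,0,0],[0,0,14],0.3]
    - [[0,0,0],[0,0,14],0.2]
    - [[0,0,0],[0,0,14],0.1]
    - [[0,0,0],[0,0,14],0]
    - [[0,0,0],[0,0,14],0]

```text
t: 2.77
eef_pos: [0.6098, 0.0102, 0.1858]
tcp_rot: [0.0, 0.748, 0.663, 0.0]
ft_force: [0.0, 0.3, -0.2]
opening: 0.181
finger_force: 0.0
```

>>> step_arm:
  deltas:
    - [[0,0,0],[0,0,0],0]
    - [[0,0,0],[0,0,0],0]
    - [[0,0,0],[0,0,0],0]
    - [[0,0,0],[0,0,0],0]
    - [[0,0,0],[0,0,0],0]

```text
t: 3.18
eef_pos: [0.6094, 0.0102, 0.1851]
tcp_rot: [-0.0, 0.748, 0.663, -0.0]
ft_force: [0.4, 0.0, 0.2]
opening: 0.003
finger_force: 0.0
```

```bash
python3 -c "
from h import *
go((.6105,.016,.186),83.4)
im=get_image('scene'); cv2.imwrite('pics/g1.png',cv2.resize(im[120:360,120:420],None,fx=2.5,fy=2.5))
"
```

```text
turn [-0.  -0.  -0.3] shift [ 5.8  0.4 -0.9] tcp [0.6094 0.0102 0.1851]
```

View pics/g1.png

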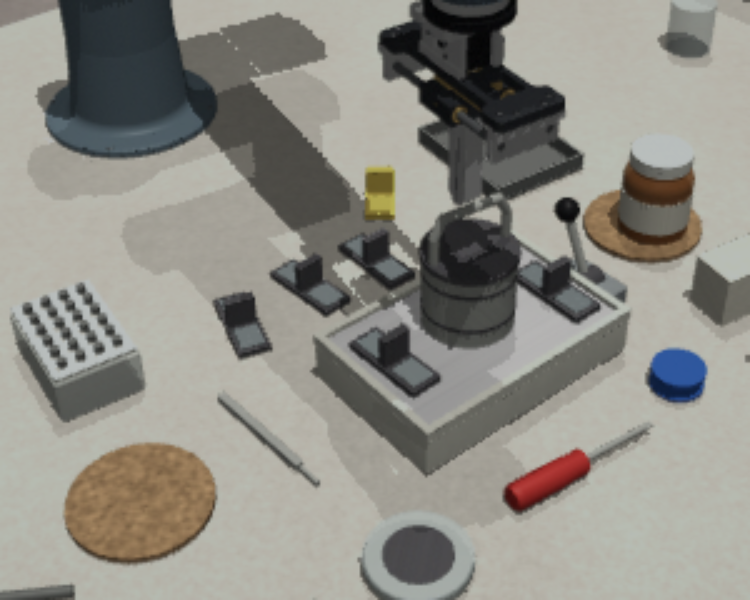

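The crop shows the closed fingertips ending near (465,195), on the robot side of and above the handle bar at (470,210), so the grasp missed.

```bash
python3 -c "
from h import *
p=get_obs()['eef_pos']
for n in('scene','top'): print(n,[np.round(proj(n,p-[0,0,d]),1) for d in(0,.025)])
print('tip seen',306,198, ray('scene',306,199,p[2]-.025))
im=get_image('top'); cv2.imwrite('pics/g2.png',cv2.resize(im[130:270,150:340],None,fx=4.2,fy=4.2,interpolation=cv2.INTER_CUBIC))
c=calibration('scene');print(c['cx'])
"
```

```text
scene [array([306.1, 202.5]), array([305.8, 211.5])]
top [array([263.6, 172.1]), array([263.6, 174.1])]
tip seen 306 198 [0.57397397 0.04287164 0.16006737]
279.57054270249574
```

View pics/g2.png

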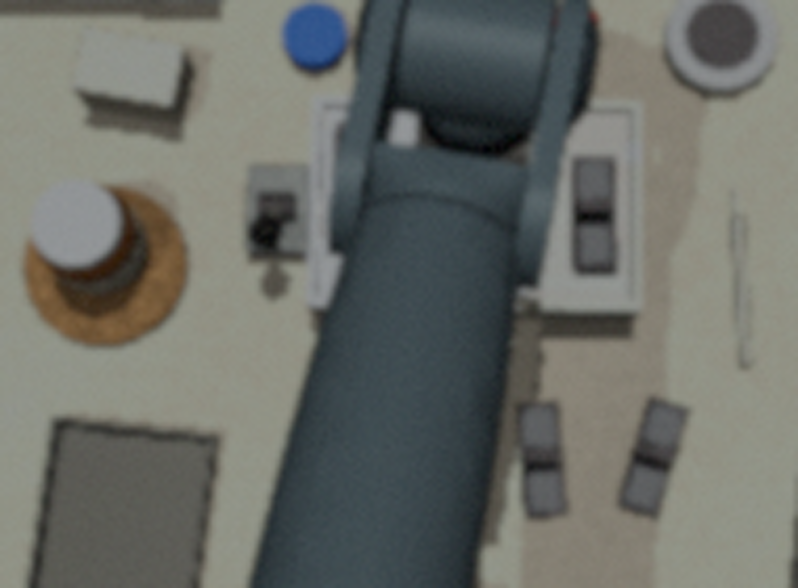

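The arm hides the canister from above, but the plate, dry carriers and lever have not moved. I'll enlarge the scene view of the fingertips.

```bash
python3 -c "
from h import *
im=get_image('scene'); 
c=cv2.resize(im[160:260,250:370],None,fx=6,fy=6,interpolation=cv2.INTER_CUBIC); c=cv2.convertScaleAbs(c,alpha=1.8,beta=20)
cv2.imwrite('pics/g3.png',c)"
```

```text
(no output)
```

View pics/g3.png

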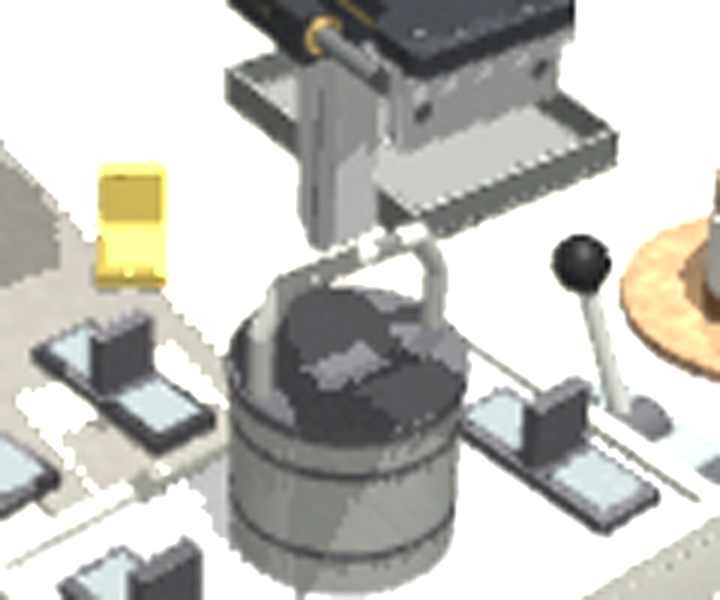

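```bash
python3 -c "
from h import *
print(np.round(proj('scene',[[0,0,0],[0,0,.02],[.1,0,0],[0,.1,0],[0,-.1,0]]),1).T); print(get_obs())
p=np.array([.6094,.0102,.16]); print(np.round(proj('top',[[0,0,0],[.61,.01,.3]]),1).T)
"
```

```text
[[173.3 164.5]
 [172.4 159.1]
 [190.  177.7]
 [200.  153.9]
 [144.8 175.7]]
{'t': 3.3333, 'qpos': array([-1.69084617e-01,  1.64892690e-01,  1.67773842e+00,  1.93672268e-05,
        1.29904164e+00, -4.89159977e-02]), 'joint_vel': array([ 2.49951634e-04,  3.42131943e-04, -8.09983839e-05, -7.64978438e-04,
       -1.99652715e-04,  1.57162607e-04]), 'effort': array([ 2.55422936e-03, -3.78496349e+01, -3.10174906e+01,  7.09662493e-02,
        2.00465508e-02,  1.39518839e-06]), 'eef_pos': array([0.6094314 , 0.01019556, 0.1850793 ]), 'tcp_rot': array([-3.70679125e-05,  7.48292981e-01,  6.63368383e-01, -1.77934775e-05]), 'ft_force': array([-0.04847417,  0.13452936,  0.6726448 ]), 'wrist_torque': array([-0.01075331, -0.02441439, -0.03863577]), 'finger_force': 0.0, 'opening': 0.0037696365219576727}
[[265.3 375.8]
 [263.5 161.5]]
```

>>> step_arm:
  deltas:
    - [[0,0,0],[6,0.5,0],0.5]
    - [[0,0,0],[6,0.5,0],0.5]
    - [[0,0,0],[6,0.5,0],0.5]
    - [[0,0,0],[6,0.5,0],0.5]
    - [[0,0,0],[6,0.5,4],0.5]
    - [[0,0,0],[6,0.5,8],0.5]
    - [[0,0,0],[6,0.5,12],0.5]
    - [[0,0,0],[6,0.5,12],0.5]

```text
t: 4.0
eef_pos: [0.6099, 0.0162, 0.1716]
tcp_rot: [-0.001, 0.748, 0.663, -0.001]
ft_force: [0.4, -0.2, 0.1]
opening: 0.494
finger_force: 0.0
```

>>> step_arm:
  deltas:
    - [[0,0,0],[0,0,0],0]
    - [[0,0,0],[0,0,0],0]
    - [[0,0,0],[0,0,0],0]
    - [[0,0,0],[0,0,0],0]
    - [[0,0,0],[0,0,0],0]
    - [[0,0,0],[0,0,0],0]
    - [[0,0,0],[0,0,0],0]
    - [[0,0,0],[0,0,0],0]

```text
t: 4.67
eef_pos: [0.6103, 0.016, 0.1731]
tcp_rot: [-0.0, 0.748, 0.663, -0.0]
ft_force: [-2.1, -0.4, 1.3]
opening: 0.097
finger_force: 30.0
```

>>> step_arm:
  deltas:
    - [[0,0,0],[0,0,0],0.4]
    - [[0,0,0],[0,0,0],0.4]
    - [[0,0,0],[0,0,0],0.4]
    - [[0,0,0],[0,0,4],0.4]
    - [[0,0,0],[0,0,8],0.4]
    - [[0,0,0],[0,0,12],0.4]
    - [[0,0,0],[0,0,16],0.4]
    - [[0,0,0],[0,0,16],0.4]

```text
t: 5.33
eef_pos: [0.6099, 0.0162, 0.1556]
tcp_rot: [-0.001, 0.748, 0.663, -0.001]
ft_force: [-0.7, -0.8, -0.7]
opening: 0.405
finger_force: 0.0
```

>>> step_arm:
  deltas:
    - [[0,0,0],[0,0,0],0]
    - [[0,0,0],[0,0,0],0]
    - [[0,0,0],[0,0,0],0]
    - [[0,0,0],[0,0,0],0]
    - [[0,0,0],[0,0,0],0]
    - [[0,0,0],[0,0,0],0]
    - [[0,0,0],[0,0,0],0]
    - [[0,0,0],[0,0,0],0]

```text
t: 6.0
eef_pos: [0.6104, 0.016, 0.1573]
tcp_rot: [-0.0, 0.748, 0.663, -0.0]
ft_force: [-2.7, -0.1, 2.3]
opening: 0.098
finger_force: 30.0
```

```bash
python3 -c "
from h import *
im=get_image('scene'); 
c=cv2.resize(im[150:260,240:380],None,fx=5.5,fy=5.5,interpolation=cv2.INTER_CUBIC); c=cv2.convertScaleAbs(c,alpha=1.8,beta=20)
cv2.imwrite('pics/g4.png',c)"
```

```text
(no output)
```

View pics/g4.png

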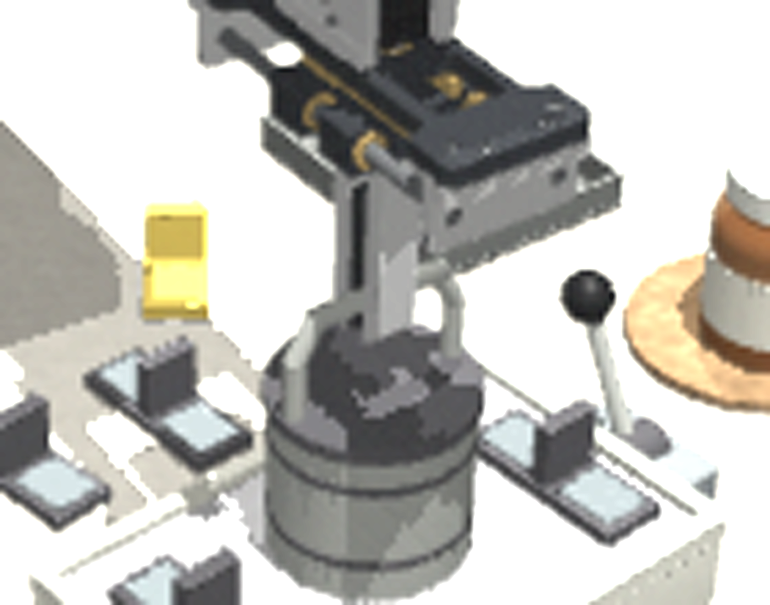

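The fingers now hold the bar, with their tips (395,335) about 15 mm below it. So in practice the tips sit close to TCP height.

>>> step_arm:
  deltas:
    - [[0,0,0],[0,0,-3],0]
    - [[0,0,0],[0,0,-9],0]
    - [[0,0,0],[0,0,-19],0]
    - [[0,0,0],[0,0,-31],0]
    - [[0,0,0],[0,0,-43],0]
    - [[0,0,0],[0,0,-55],0]
    - [[0,0,0],[0,0,-67],0]
    - [[0,0,0],[0,0,-77],0]

```text
t: 6.72
eef_pos: [0.6112, 0.0161, 0.2364]
tcp_rot: [0.001, 0.748, 0.663, 0.001]
ft_force: [0.8, -0.3, -6.9]
opening: 0.098
finger_force: 30.0
```

```bash
python3 -c "
from h import *
go((.5645,-.3225,.237),83.1); print(get_obs()['ft_force'])"
```

```text
turn [0.1 0.  0. ] shift [-341.7   -5.8   -0.6] tcp [0.6112 0.0161 0.2364]
[ 0.77965763 -0.34698706 -6.90205212]
```

>>> step_arm:
  deltas:
    - [[0,0,0],[-3,0,0],0]
    - [[0,0,0],[-9,0,0],0]
    - [[0,0,0],[-19,0,0],0]
    - [[0,0,0],[-32,0,0],0]
    - [[0,0,0],[-48,-1,0],0]
    - [[0,0,0],[-65,-1,0],0]
    - [[0,0,0],[-82,-1,0],0]
    - [[0,0,0],[-99,-2,0],0]

```text
t: 7.38
eef_pos: [0.596, -0.084, 0.2331]
tcp_rot: [-0.001, 0.749, 0.663, -0.001]
ft_force: [0.2, -0.0, -8.0]
opening: 0.096
finger_force: 30.0
```

>>> step_arm:
  deltas:
    - [[0,0,0],[-17,0,0],0]
    - [[0,0,0],[-34,0,0],0]
    - [[0,0,0],[-51,-1,0],0]
    - [[0,0,0],[-68,-1,0],0]
    - [[0,0,0],[-85,-1,0],0]
    - [[0,0,0],[-102,-2,0],0]
    - [[0,0,0],[-119,-2,0],0]
    - [[0,0,0],[-136,-2,0],0]

```text
t: 8.05
eef_pos: [0.5773, -0.2186, 0.233]
tcp_rot: [-0.001, 0.749, 0.663, -0.0]
ft_force: [-0.3, -0.3, -7.9]
opening: 0.095
finger_force: 30.0
```

>>> step_arm:
  deltas:
    - [[0,0,0],[-17,0,0],0]
    - [[0,0,0],[-34,0,0],0]
    - [[0,0,0],[-51,-1,0],0]
    - [[0,0,0],[-66,-1,0],0]
    - [[0,0,0],[-78,-1,0],0]
    - [[0,0,0],[-88,-2,0],0]
    - [[0,0,0],[-95,-2,0],0]
    - [[0,0,0],[-100,-2,0],0]

```text
t: 8.72
eef_pos: [0.5644, -0.3166, 0.2339]
tcp_rot: [-0.0, 0.748, 0.663, -0.0]
ft_force: [-0.8, -0.8, -7.1]
opening: 0.095
finger_force: 30.0
```

```bash
python3 -c "
from h import *
go((.5645,-.3225,.130),83.1); print(get_obs()['ft_force'])"
```

```text
turn [-0. -0. -0.] shift [ -5.9   0.9 103.9] tcp [ 0.5644 -0.3166  0.2339]
[-0.84450865 -0.77790285 -7.12818925]
```

>>> step_arm:
  deltas:
    - [[0,0,0],[-6,1,5],0]
    - [[0,0,0],[-6,1,17],0]
    - [[0,0,0],[-6,1,33],0]
    - [[0,0,0],[-6,1,51],0]
    - [[0,0,0],[-6,1,69],0]
    - [[0,0,0],[-6,1,85],0]
    - [[0,0,0],[-6,1,97],0]
    - [[0,0,0],[-6,1,105],0]

```text
t: 9.38
eef_pos: [0.564, -0.3205, 0.1262]
tcp_rot: [-0.002, 0.748, 0.664, -0.0]
ft_force: [-0.6, 0.1, -7.7]
opening: 0.097
finger_force: 30.0
```

>>> step_arm:
  deltas:
    - [[0,0,0],[0,0,2],0]
    - [[0,0,0],[0,0,4],0]
    - [[0,0,0],[0,0,6],0]
    - [[0,0,0],[0,0,7],0]
    - [[0,0,0],[0,0,7],0]

```text
t: 9.8
eef_pos: [0.5652, -0.3221, 0.1228]
tcp_rot: [0.001, 0.748, 0.663, 0.0]
ft_force: [0.5, 0.3, -7.4]
opening: 0.095
finger_force: 30.0
```

>>> step_arm:
  deltas:
    - [[0,0,0],[0,0,1.5],0]
    - [[0,0,0],[0,0,3],0]
    - [[0,0,0],[0,0,4.5],0]
    - [[0,0,0],[0,0,5.5],0]
    - [[0,0,0],[0,0,5.5],0]

```text
t: 10.22
eef_pos: [0.5646, -0.3217, 0.1162]
tcp_rot: [-0.0, 0.748, 0.663, -0.0]
ft_force: [-1.5, 0.1, -8.0]
opening: 0.094
finger_force: 30.0
```

>>> step_arm:
  deltas:
    - [[0,0,0],[0,0,1],0]
    - [[0,0,0],[0,0,2],0]
    - [[0,0,0],[0,0,2],0]

```text
t: 10.47
eef_pos: [0.5651, -0.3222, 0.1154]
tcp_rot: [0.0, 0.748, 0.663, -0.0]
ft_force: [-1.6, -0.0, -3.4]
opening: 0.093
finger_force: 30.0
```

Contact has begun (the load is falling off). I'll ease down a bit more and release.

>>> step_arm:
  deltas:
    - [[0,0,0],[0,0,0.7],0]
    - [[0,0,0],[0,0,1.2],0]
    - [[0,0,0],[0,0,1.2],0]
    - [[0,0,0],[0,0,1.2],0]

```text
t: 10.8
eef_pos: [0.5655, -0.3225, 0.1155]
tcp_rot: [0.001, 0.748, 0.663, 0.0]
ft_force: [-4.3, 0.6, 6.8]
opening: 0.096
finger_force: 30.0
```

>>> step_arm:
  deltas:
    - [[0,0,0],[0,0,0],0.12]
    - [[0,0,0],[0,0,0],0.15]
    - [[0,0,0],[0,0,0],0.3]
    - [[0,0,0],[0,0,0],0.4]
    - [[0,0,0],[0,0,0],0.4]
    - [[0,0,0],[0,0,0],0.4]

```text
t: 11.3
eef_pos: [0.565, -0.3218, 0.1133]
tcp_rot: [0.0, 0.748, 0.663, 0.0]
ft_force: [-0.3, -0.3, -0.7]
opening: 0.387
finger_force: 0.0
```

>>> step_arm:
  deltas:
    - [[0,0,0],[0,0,-15],0.4]
    - [[0,0,0],[0,0,-35],0.4]
    - [[0,0,0],[0,0,-60],0.4]
    - [[0,0,0],[0,0,-80],0.4]
    - [[0,0,0],[0,0,-100],0.4]
    - [[0,0,0],[0,0,-110],0.4]

```text
t: 11.8
eef_pos: [0.5659, -0.3226, 0.2265]
tcp_rot: [0.002, 0.748, 0.663, 0.0]
ft_force: [-0.9, -0.6, 0.5]
opening: 0.395
finger_force: 0.0
```

```bash
python3 -c "
from h import *
go((.612,-.0775,.225),90)"
```

```text
turn [ 0.2  0.1 -6.9] shift [248.8  16.4   1. ] tcp [ 0.5659 -0.3226  0.2265]
```

>>> step_arm:
  deltas:
    - [[0,0,-7],[40,3,0],0.4]
    - [[0,0,-7],[80,6,0],0.4]
    - [[0,0,-7],[120,8,0],0.4]
    - [[0,0,-7],[160,11,0],0.4]
    - [[0,0,-7],[200,14,0],0.4]
    - [[0,0,-7],[230,16,0],0.4]
    - [[0,0,-7],[249,16.5,0],0.4]
    - [[0,0,-7],[249,16.5,0],0.4]

```text
t: 12.47
eef_pos: [0.6111, -0.0729, 0.2228]
tcp_rot: [-0.001, 0.705, 0.709, 0.0]
ft_force: [0.3, -0.5, 1.0]
opening: 0.402
finger_force: 0.0
```

>>> step_arm:
  deltas:
    - [[0,0,0],[0,0,20],0.4]
    - [[0,0,0],[0,0,50],0.4]
    - [[0,0,0],[0,0,80],0.4]
    - [[0,0,0],[0,0,105],0.4]
    - [[0,0,0],[0,0,120],0.4]
    - [[0,0,0],[0,0,125],0.4]
    - [[0,0,0],[0,0,125],0.4]
    - [[0,0,0],[0,0,125],0.4]

```text
t: 13.13
eef_pos: [0.6115, -0.0774, 0.0991]
tcp_rot: [0.0, 0.707, 0.708, 0.0]
ft_force: [0.3, 0.6, 0.2]
opening: 0.397
finger_force: 0.0
```

```bash
python3 -c "
from h import *
go((.612,-.0775,.064),90)
im=get_image('scene'); 
c=cv2.resize(im[140:280,200:380],None,fx=4.2,fy=4.2,interpolation=cv2.INTER_CUBIC); c=cv2.convertScaleAbs(c,alpha=1.6,beta=15)
cv2.imwrite('pics/g5.png',c)
a=get_image('scene'); b=cv2.imread('pics/scene0.png')
h=cv2.cvtColor(a,cv2.COLOR_BGR2HSV)"
```

```text
turn [0.  0.  0.1] shift [-0.1  0.5 35.1] tcp [ 0.6115 -0.0774  0.0991]
```

View pics/g5.png

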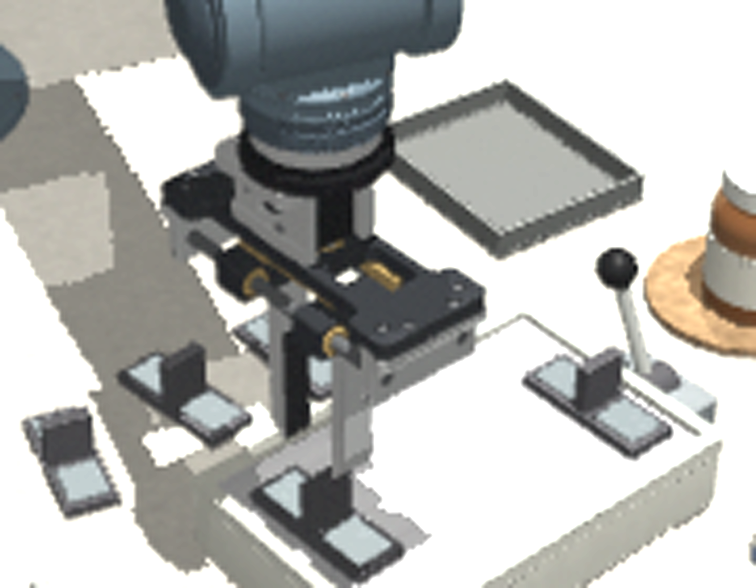

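The fingers straddle the right dry carrier's fin (327,480); the tips at (350,475) and (295,430) are still just above it. The plate is otherwise clear of the canister.

>>> step_arm:
  deltas:
    - [[0,0,0],[0,0,10],0.4]
    - [[0,0,0],[0,0,20],0.4]
    - [[0,0,0],[0,0,30],0.4]
    - [[0,0,0],[0,0,37],0.4]
    - [[0,0,0],[0,0,40],0.4]
    - [[0,0,0],[0,0,40],0.4]

```text
t: 13.73
eef_pos: [0.6101, -0.0763, 0.0568]
tcp_rot: [-0.001, 0.706, 0.708, -0.001]
ft_force: [0.9, -0.0, -0.4]
opening: 0.399
finger_force: 0.0
```

>>> step_arm:
  deltas:
    - [[0,0,0],[0,0,0],0]
    - [[0,0,0],[0,0,0],0]
    - [[0,0,0],[0,0,0],0]
    - [[0,0,0],[0,0,0],0]
    - [[0,0,0],[0,0,0],0]
    - [[0,0,0],[0,0,0],0]
    - [[0,0,0],[0,0,0],0]

```text
t: 14.32
eef_pos: [0.6116, -0.0767, 0.059]
tcp_rot: [0.001, 0.706, 0.708, 0.0]
ft_force: [1.8, 0.7, 2.0]
opening: 0.106
finger_force: 30.0
```

>>> step_arm:
  deltas:
    - [[0,0,0],[0,0,-6],0]
    - [[0,0,0],[0,0,-20],0]
    - [[0,0,0],[0,0,-40],0]
    - [[0,0,0],[0,0,-65],0]
    - [[0,0,0],[0,0,-85],0]
    - [[0,0,0],[0,0,-100],0]

```text
t: 14.82
eef_pos: [0.6118, -0.0768, 0.1618]
tcp_rot: [0.001, 0.706, 0.708, 0.001]
ft_force: [-0.4, -0.8, -1.2]
opening: 0.104
finger_force: 30.0
```

```bash
python3 -c "
from h import *
go((.3753,.310,.16),84.5); print(get_obs()['opening'],get_obs()['qpos'])"
```

```text
turn [0.2 0.  5.6] shift [ 387.4 -235.7    0.8] tcp [ 0.6118 -0.0768  0.1618]
0.10376536559833179 [-3.08547562e-01  2.01646021e-01  1.67987543e+00 -6.14738707e-05
  1.25706311e+00 -3.10704938e-01]
```

>>> step_arm:
  deltas:
    - [[0,0,1],[10,-6,0],0]
    - [[0,0,2],[34,-20,0],0]
    - [[0,0,3],[64,-39,0],0]
    - [[0,0,4],[94,-57,0],0]
    - [[0,0,5],[124,-75,0],0]
    - [[0,0,5.5],[154,-94,0],0]
    - [[0,0,5.5],[184,-112,0],0]
    - [[0,0,5.5],[214,-130,0],0]

```text
t: 15.48
eef_pos: [0.4795, 0.1383, 0.1595]
tcp_rot: [0.0, 0.74, 0.673, 0.0]
ft_force: [0.7, 0.2, -0.5]
opening: 0.105
finger_force: 30.0
```

```bash
python3 -c "
from h import *
go((.3753,.310,.16),84.5)"
```

```text
turn [ 0.  -0.   0.1] shift [ 161.1 -119.9   -0.6] tcp [0.4795 0.1383 0.1595]
```

>>> step_arm:
  deltas:
    - [[0,0,0],[28,-21,0],0]
    - [[0,0,0],[56,-42,0],0]
    - [[0,0,0],[84,-63,0],0]
    - [[0,0,0],[110,-82,0],0]
    - [[0,0,0],[134,-100,0],0]
    - [[0,0,0],[150,-112,0],0]
    - [[0,0,0],[157,-117,0],0]
    - [[0,0,0],[157,-117,0],0]

```text
t: 16.15
eef_pos: [0.3782, 0.3054, 0.1591]
tcp_rot: [0.0, 0.739, 0.674, 0.0]
ft_force: [-0.5, -1.6, -1.6]
opening: 0.102
finger_force: 30.0
```

>>> step_arm:
  deltas:
    - [[0,0,0],[0,0,10],0]
    - [[0,0,0],[0,0,30],0]
    - [[0,0,0],[0,0,55],0]
    - [[0,0,0],[0,0,80],0]
    - [[0,0,0],[0,0,100],0]
    - [[0,0,0],[0,0,110],0]
    - [[0,0,0],[0,0,110],0]
    - [[0,0,0],[0,0,110],0]

```text
t: 16.82
eef_pos: [0.3794, 0.3037, 0.0484]
tcp_rot: [-0.0, 0.74, 0.673, -0.0]
ft_force: [0.3, -0.3, -0.8]
opening: 0.105
finger_force: 30.0
```

```bash
python3 -c "
from h import *
go((.3753,.310,.0135),84.5)
a=get_image('scene'); cv2.imwrite('pics/g6.png',cv2.resize(a[110:270,210:410],None,fx=3.7,fy=3.7,interpolation=cv2.INTER_CUBIC))"
```

```text
turn [-0.  0.  0.] shift [ 5.9 -4.6 34.9] tcp [0.3794 0.3037 0.0484]
```

View pics/g6.png

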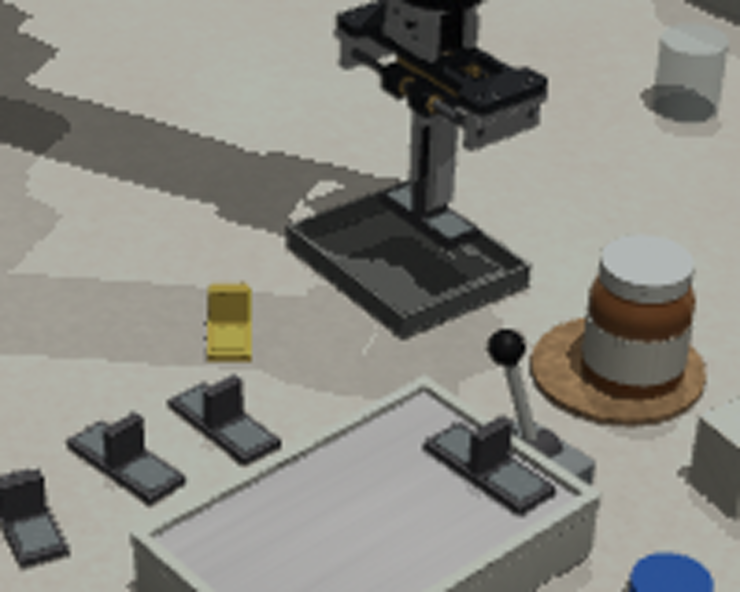

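The carrier is over the left half of the tray at (430,215). The left dry carrier is still at (490,465) and the fresh ones are where they were.

>>> step_arm:
  deltas:
    - [[0,0,0],[3,-2,6],0]
    - [[0,0,0],[6,-4.5,14],0]
    - [[0,0,0],[6,-4.5,22],0]
    - [[0,0,0],[6,-4.5,28],0]
    - [[0,0,0],[6,-4.5,32],0]
    - [[0,0,0],[6,-4.5,34],0]
    - [[0,0,0],[6,-4.5,35],0]
    - [[0,0,0],[6,-4.5,35],0]

```text
t: 17.53
eef_pos: [0.375, 0.3108, 0.0134]
tcp_rot: [0.0, 0.74, 0.673, -0.0]
ft_force: [-0.5, 0.3, -1.0]
opening: 0.105
finger_force: 30.0
```

>>> step_arm:
  deltas:
    - [[0,0,0],[0,0,0],0.15]
    - [[0,0,0],[0,0,0],0.3]
    - [[0,0,0],[0,0,0],0.4]
    - [[0,0,0],[0,0,0],0.4]
    - [[0,0,0],[0,0,0],0.4]

```text
t: 17.95
eef_pos: [0.3751, 0.3109, 0.0136]
tcp_rot: [0.0, 0.74, 0.673, 0.0]
ft_force: [0.5, -0.7, 0.5]
opening: 0.388
finger_force: 0.0
```

>>> step_arm:
  deltas:
    - [[0,0,0],[0,0,-15],0.4]
    - [[0,0,0],[0,0,-40],0.4]
    - [[0,0,0],[0,0,-70],0.4]
    - [[0,0,0],[0,0,-105],0.4]
    - [[0,0,0],[0,0,-130],0.4]
    - [[0,0,0],[0,0,-145],0.4]
    - [[0,0,0],[0,0,-145],0.4]

```text
t: 18.53
eef_pos: [0.3773, 0.312, 0.1627]
tcp_rot: [0.001, 0.739, 0.673, 0.004]
ft_force: [0.0, 0.1, 0.5]
opening: 0.4
finger_force: 0.0
```

```bash
python3 -c "
from h import *
go((.636,.1055,.16),90)"
```

```text
turn [ 0.4 -0.2 -5.4] shift [-181.4  276.8    3.8] tcp [0.3773 0.312  0.1627]
```

>>> step_arm:
  deltas:
    - [[0,0,-1],[-22,33,0],0.4]
    - [[0,0,-2],[-44,67,0],0.4]
    - [[0,0,-3],[-66,101,0],0.4]
    - [[0,0,-4],[-88,134,0],0.4]
    - [[0,0,-5],[-110,168,0],0.4]
    - [[0,0,-5.4],[-132,202,0],0.4]
    - [[0,0,-5.4],[-154,236,0],0.4]
    - [[0,0,-5.4],[-170,260,0],0.4]

```text
t: 19.2
eef_pos: [0.6192, 0.1146, 0.1563]
tcp_rot: [-0.001, 0.708, 0.707, -0.001]
ft_force: [0.2, 0.3, -0.6]
opening: 0.402
finger_force: 0.0
```

>>> step_arm:
  deltas:
    - [[0,0,0],[0,0,0],0.4]
    - [[0,0,0],[0,0,0],0.4]
    - [[0,0,0],[0,0,0],0.4]

```text
t: 19.45
eef_pos: [0.6166, 0.1176, 0.1567]
tcp_rot: [-0.001, 0.707, 0.707, -0.001]
ft_force: [-0.5, 0.1, 0.1]
opening: 0.401
finger_force: 0.0
```

```bash
python3 -c "
from h import *
go((.636,.1055,.0585),90)"
```

```text
turn [-0.2 -0.   0. ] shift [-12.1  19.7  98.2] tcp [0.6166 0.1176 0.1567]
```

>>> step_arm:
  deltas:
    - [[0,0,0],[-6,10,5],0.4]
    - [[0,0,0],[-12,19.5,20],0.4]
    - [[0,0,0],[-12,19.5,40],0.4]
    - [[0,0,0],[-12,19.5,60],0.4]
    - [[0,0,0],[-12,19.5,78],0.4]
    - [[0,0,0],[-12,19.5,91],0.4]
    - [[0,0,0],[-12,19.5,98],0.4]
    - [[0,0,0],[-12,19.5,98],0.4]

```text
t: 20.12
eef_pos: [0.6359, 0.1056, 0.0584]
tcp_rot: [-0.001, 0.707, 0.708, -0.001]
ft_force: [0.3, -0.2, -1.1]
opening: 0.399
finger_force: 0.0
```

>>> step_arm:
  deltas:
    - [[0,0,0],[0,0,0],0]
    - [[0,0,0],[0,0,0],0]
    - [[0,0,0],[0,0,0],0]
    - [[0,0,0],[0,0,0],0]
    - [[0,0,0],[0,0,0],0]
    - [[0,0,0],[0,0,0],0]
    - [[0,0,0],[0,0,0],0]

```text
t: 20.7
eef_pos: [0.6382, 0.1052, 0.0615]
tcp_rot: [0.001, 0.707, 0.707, 0.001]
ft_force: [0.4, -0.4, 2.9]
opening: 0.105
finger_force: 30.0
```

>>> step_arm:
  deltas:
    - [[0,0,0],[0,0,-6],0]
    - [[0,0,0],[0,0,-20],0]
    - [[0,0,0],[0,0,-40],0]
    - [[0,0,0],[0,0,-65],0]
    - [[0,0,0],[0,0,-85],0]
    - [[0,0,0],[0,0,-105],0]
    - [[0,0,0],[0,0,-105],0]

```text
t: 21.28
eef_pos: [0.6401, 0.1053, 0.1715]
tcp_rot: [0.003, 0.707, 0.707, 0.003]
ft_force: [1.3, -0.7, 0.9]
opening: 0.101
finger_force: 30.0
```

```bash
python3 -c "
from h import *
go((.3697,.252,.16),84.5)"
```

```text
turn [ 0.5 -0.   5.5] shift [ 146.9 -270.5    9. ] tcp [0.6401 0.1053 0.1715]
```

>>> step_arm:
  deltas:
    - [[0,0,1],[5,-9,0],0]
    - [[0,0,2],[15,-28,0],0]
    - [[0,0,3],[29,-53,0],0]
    - [[0,0,4],[43,-79,2],0]
    - [[0,0,5],[57,-105,4],0]
    - [[0,0,5.5],[71,-131,6],0]
    - [[0,0,5.5],[85,-157,8],0]
    - [[0,0,5.5],[99,-182,9],0]

```text
t: 21.95
eef_pos: [0.453, 0.2044, 0.1551]
tcp_rot: [-0.001, 0.74, 0.672, -0.001]
ft_force: [-0.2, 0.3, -1.1]
opening: 0.107
finger_force: 30.0
```

```bash
python3 -c "
from h import *
go((.3697,.252,.16),84.5)"
```

```text
turn [-0.1  0.   0. ] shift [ 39.4 -87.5  -4.7] tcp [0.453  0.2044 0.1551]
```

>>> step_arm:
  deltas:
    - [[0,0,0],[12,-26,0],0]
    - [[0,0,0],[22,-49,0],0]
    - [[0,0,0],[31,-69,0],0]
    - [[0,0,0],[37,-82,0],0]
    - [[0,0,0],[37,-82,0],0]
    - [[0,0,0],[37,-82,0],0]
    - [[0,0,0],[37,-82,0],0]

```text
t: 22.53
eef_pos: [0.378, 0.2485, 0.1565]
tcp_rot: [0.0, 0.74, 0.672, 0.0]
ft_force: [-0.3, 0.4, -1.0]
opening: 0.102
finger_force: 30.0
```

```bash
python3 -c "
from h import *
go((.3697,.252,.0145),84.5)"
```

```text
turn [ 0.  0. -0.] shift [  2.7  -8.6 142. ] tcp [0.378  0.2485 0.1565]
```

>>> step_arm:
  deltas:
    - [[0,0,0],[3,-8,15],0]
    - [[0,0,0],[3,-8.5,40],0]
    - [[0,0,0],[3,-8.5,70],0]
    - [[0,0,0],[3,-8.5,100],0]
    - [[0,0,0],[3,-8.5,120],0]
    - [[0,0,0],[3,-8.5,132],0]
    - [[0,0,0],[3,-8.5,138],0]
    - [[0,0,0],[3,-8.5,142],0]

```text
t: 23.2
eef_pos: [0.3687, 0.2516, 0.0153]
tcp_rot: [-0.001, 0.74, 0.672, -0.003]
ft_force: [-21.4, -8.9, 45.6]
opening: 0.103
finger_force: 30.1
```

>>> step_arm:
  deltas:
    - [[0,0,0],[0,0,0],0]
    - [[0,0,0],[0,0,0],0.15]
    - [[0,0,0],[0,0,0],0.3]
    - [[0,0,0],[0,0,0],0.4]
    - [[0,0,0],[0,0,0],0.4]
    - [[0,0,0],[0,0,0],0.4]

```text
t: 23.7
eef_pos: [0.3693, 0.2526, 0.0146]
tcp_rot: [0.0, 0.74, 0.672, 0.0]
ft_force: [0.0, 0.3, -0.3]
opening: 0.386
finger_force: 0.0
```

>>> step_arm:
  deltas:
    - [[0,0,0],[0,0,-15],0.4]
    - [[0,0,0],[0,0,-40],0.4]
    - [[0,0,0],[0,0,-70],0.4]
    - [[0,0,0],[0,0,-100],0.4]
    - [[0,0,0],[0,0,-120],0.4]
    - [[0,0,0],[0,0,-120],0.4]

```text
t: 24.2
eef_pos: [0.3722, 0.2538, 0.1394]
tcp_rot: [0.002, 0.74, 0.673, 0.004]
ft_force: [0.3, -0.3, -0.1]
opening: 0.4
finger_force: 0.0
```

```bash
python3 -c "
from h import *
go((.439,.0410,.12),90)
a=get_image('scene'); cv2.imwrite('pics/g7.png',cv2.resize(a[130:350,120:410],None,fx=2.7,fy=2.7,interpolation=cv2.INTER_CUBIC))"
```

```text
turn [ 0.5 -0.2 -5.5] shift [-205.6   86.6   19.3] tcp [0.3722 0.2538 0.1394]
```

View pics/g7.png

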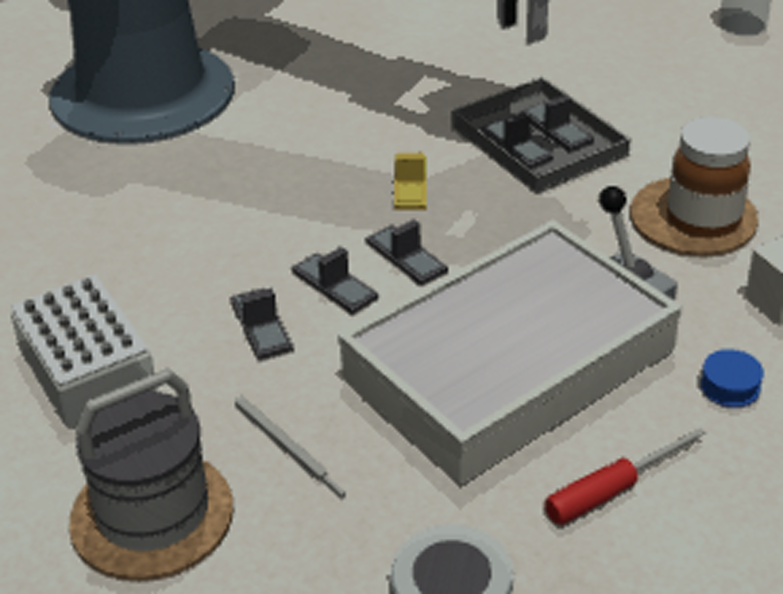

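Both dry carriers sit flat in the tray at (515,140) and (560,125), and the canister stands upright on the right mat at (145,470). The plate is empty. The three fresh carriers have not moved, at (406,250), (336,280) and (262,322).

>>> step_arm:
  deltas:
    - [[0,0,-1],[-35,14,0],0.4]
    - [[0,0,-2],[-72,30,0],0.4]
    - [[0,0,-4],[-108,45,0],0.4]
    - [[0,0,-5],[-144,60,0],0.4]
    - [[0,0,-5.4],[-170,72,0],0.4]
    - [[0,0,-5.4],[-190,80,0],0.4]
    - [[0,0,-5.4],[-200,84,0],0.4]
    - [[0,0,-5.4],[-200,84,0],0.4]

```text
t: 24.92
eef_pos: [0.4331, 0.0442, 0.1331]
tcp_rot: [-0.001, 0.709, 0.706, -0.001]
ft_force: [0.6, -0.1, 0.2]
opening: 0.402
finger_force: 0.0
```

>>> step_arm:
  deltas:
    - [[0,0,0],[0,0,0],0.4]
    - [[0,0,0],[0,0,0],0.4]

```text
t: 25.08
eef_pos: [0.4328, 0.0465, 0.1337]
tcp_rot: [-0.001, 0.707, 0.707, -0.0]
ft_force: [0.5, 0.3, 0.1]
opening: 0.398
finger_force: 0.0
```

```bash
cat >> h.py <<'E'
def knocked():
    """dark fin blobs on the bench in the scene view, fin-top positions"""
    a=cv2.cvtColor(get_image("scene"),cv2.COLOR_BGR2GRAY); m=(a<62).astype(np.uint8); m[:212]=0; m[275:]=0; m[:,:195]=0; m[:,300:]=0
    n,l,s,c=cv2.connectedComponentsWithStats(m)
    for i in range(1,n):
        if s[i,4]>25: print("dark",c[i].round(1),s[i,4],s[i,:4])
E
python3 -c "
from h import *
go((.439,.041,.0100),90); knocked()
a=cv2.imread('pics/scene0.png')
get_image=lambda n:a
import h; h.get_image=get_image; h.knocked()"
```

```text
turn [-0.1 -0.  -0. ] shift [ -5.6   6.4 123.7] tcp [0.4328 0.0465 0.1337]
dark [268.8 221.7] 212 [255 212  31  23]
dark [243.1 233.1] 219 [228 222  32  24]
dark [215.5 245.3] 128 [209 239  14  15]
dark [269.8 222.7] 157 [256 213  30  22]
dark [293.2 238. ] 294 [288 216  12  39]
dark [243.2 233.2] 166 [229 223  31  23]
dark [215.5 245.3] 128 [209 239  14  15]
dark [275.2 261.8] 184 [260 252  24  23]
```

>>> step_arm:
  deltas:
    - [[0,0,0],[-5.5,6.5,10],0.4]
    - [[0,0,0],[-5.5,6.5,35],0.4]
    - [[0,0,0],[-5.5,6.5,65],0.4]
    - [[0,0,0],[-5.5,6.5,90],0.4]
    - [[0,0,0],[-5.5,6.5,108],0.4]
    - [[0,0,0],[-5.5,6.5,119],0.4]
    - [[0,0,0],[-5.5,6.5,124],0.4]
    - [[0,0,0],[-5.5,6.5,124],0.4]

```text
t: 25.8
eef_pos: [0.4389, 0.041, 0.0093]
tcp_rot: [-0.001, 0.707, 0.707, -0.001]
ft_force: [0.7, -0.0, -0.1]
opening: 0.399
finger_force: 0.0
```

>>> step_arm:
  deltas:
    - [[0,0,0],[0,0,0],0]
    - [[0,0,0],[0,0,0],0]
    - [[0,0,0],[0,0,0],0]
    - [[0,0,0],[0,0,0],0]
    - [[0,0,0],[0,0,0],0]
    - [[0,0,0],[0,0,0],0]
    - [[0,0,0],[0,0,0],0]

```text
t: 26.38
eef_pos: [0.4406, 0.0399, 0.0111]
tcp_rot: [0.0, 0.708, 0.707, 0.0]
ft_force: [-2.2, -1.0, 6.2]
opening: 0.106
finger_force: 30.0
```

>>> step_arm:
  deltas:
    - [[0,0,0],[0,0,-6],0]
    - [[0,0,0],[0,0,-20],0]
    - [[0,0,0],[0,0,-40],0]
    - [[0,0,0],[0,0,-65],0]
    - [[0,0,0],[0,0,-90],0]
    - [[0,0,0],[0,0,-110],0]
    - [[0,0,0],[0,0,-120],0]
    - [[0,0,0],[0,0,-120],0]

```text
t: 27.05
eef_pos: [0.4416, 0.0397, 0.1327]
tcp_rot: [0.002, 0.708, 0.707, 0.001]
ft_force: [-0.1, -0.4, -0.5]
opening: 0.108
finger_force: 30.0
```

```bash
python3 -c "
from h import *
go((.622,.083,.12),90);knocked()"
```

```text
turn [ 0.3  0.  -0.1] shift [ 43.6 180.2  13.6] tcp [0.4416 0.0397 0.1327]
dark [243.2 233.2] 219 [228 222  32  24]
dark [215.5 245.3] 128 [209 239  15  15]
```

>>> step_arm:
  deltas:
    - [[0,0,0],[3,10,0],0]
    - [[0,0,0],[8,34,0],0]
    - [[0,0,0],[15,64,0],0]
    - [[0,0,0],[23,94,0],0]
    - [[0,0,0],[30,124,0],0]
    - [[0,0,0],[37,150,0],0]
    - [[0,0,0],[42,170,0],0]
    - [[0,0,0],[44,180,0],0]

```text
t: 27.77
eef_pos: [0.6208, 0.0842, 0.1274]
tcp_rot: [-0.001, 0.707, 0.707, -0.001]
ft_force: [-0.7, 0.1, -0.3]
opening: 0.109
finger_force: 30.0
```

>>> step_arm:
  deltas:
    - [[0,0,0],[0,0,10],0]
    - [[0,0,0],[0,0,25],0]
    - [[0,0,0],[0,0,40],0]
    - [[0,0,0],[0,0,50],0]
    - [[0,0,0],[0,0,55],0]
    - [[0,0,0],[0,0,55],0]
    - [[0,0,0],[0,0,55],0]

```text
t: 28.35
eef_pos: [0.6197, 0.0836, 0.075]
tcp_rot: [-0.0, 0.708, 0.707, -0.0]
ft_force: [0.1, -0.4, -1.0]
opening: 0.106
finger_force: 30.0
```

```bash
python3 -c "
from h import *
go((.622,.083,.061),90)"
```

```text
turn [-0.  -0.  -0.1] shift [-0.6  2.3 14. ] tcp [0.6197 0.0836 0.075 ]
```

>>> step_arm:
  deltas:
    - [[0,0,0],[0,2,4],0]
    - [[0,0,0],[0,2,8],0]
    - [[0,0,0],[0,2,11],0]
    - [[0,0,0],[0,2,12.5],0]
    - [[0,0,0],[0,2,13.5],0]
    - [[0,0,0],[0,2,13.5],0]

```text
t: 28.85
eef_pos: [0.622, 0.0837, 0.0617]
tcp_rot: [-0.0, 0.708, 0.707, -0.0]
ft_force: [0.1, 0.2, -1.0]
opening: 0.106
finger_force: 30.0
```

>>> step_arm:
  deltas:
    - [[0,0,0],[0,0,0],0.13]
    - [[0,0,0],[0,0,0],0.2]
    - [[0,0,0],[0,0,0],0.4]
    - [[0,0,0],[0,0,0],0.4]
    - [[0,0,0],[0,0,0],0.4]

```text
t: 29.27
eef_pos: [0.6222, 0.0837, 0.0621]
tcp_rot: [0.0, 0.708, 0.707, 0.0]
ft_force: [0.9, 0.6, 0.3]
opening: 0.373
finger_force: 0.0
```

>>> step_arm:
  deltas:
    - [[0,0,0],[0,0,-15],0.4]
    - [[0,0,0],[0,0,-40],0.4]
    - [[0,0,0],[0,0,-65],0.4]
    - [[0,0,0],[0,0,-75],0.4]
    - [[0,0,0],[0,0,-75],0.4]

```text
t: 29.68
eef_pos: [0.6243, 0.0837, 0.1404]
tcp_rot: [0.002, 0.708, 0.707, 0.002]
ft_force: [-0.4, -0.2, -0.6]
opening: 0.403
finger_force: 0.0
```

```bash
python3 -c "
from h import *
go((.4285,-.0395,.135),94.3);knocked()"
```

```text
turn [ 0.4  0.  -4.4] shift [-123.4 -195.7    4.2] tcp [0.6243 0.0837 0.1404]
dark [243.2 232.9] 199 [228 222  32  24]
dark [215.5 245.1] 124 [209 239  14  15]
```

>>> step_arm:
  deltas:
    - [[0,0,-1],[-20,-32,0],0.4]
    - [[0,0,-2],[-41,-65,0],0.4]
    - [[0,0,-3],[-62,-98,0],0.4]
    - [[0,0,-4.4],[-83,-131,0],0.4]
    - [[0,0,-4.4],[-104,-164,0],0.4]
    - [[0,0,-4.4],[-118,-187,0],0.4]
    - [[0,0,-4.4],[-123,-196,0],0.4]
    - [[0,0,-4.4],[-123,-196,0],0.4]

```text
t: 30.4
eef_pos: [0.424, -0.0393, 0.1354]
tcp_rot: [-0.001, 0.681, 0.732, -0.0]
ft_force: [-0.2, -0.1, 0.2]
opening: 0.399
finger_force: 0.0
```

>>> step_arm:
  deltas:
    - [[0,0,0],[0,0,10],0.4]
    - [[0,0,0],[0,0,30],0.4]
    - [[0,0,0],[0,0,50],0.4]
    - [[0,0,0],[0,0,60],0.4]
    - [[0,0,0],[0,0,60],0.4]

```text
t: 30.82
eef_pos: [0.4245, -0.0377, 0.0738]
tcp_rot: [-0.003, 0.68, 0.734, -0.001]
ft_force: [0.2, -0.1, 1.1]
opening: 0.4
finger_force: 0.0
```

```bash
python3 -c "
from h import *
go((.4285,-.0395,.010),94.3);knocked()"
```

```text
turn [-0.3 -0.2  0.1] shift [-2.3  4.3 63.8] tcp [ 0.4245 -0.0377  0.0738]
dark [242.3 232.7] 246 [227 222  33  24]
dark [215.7 247.8] 225 [206 237  23  26]
```

>>> step_arm:
  deltas:
    - [[0,0,0],[-2,4,10],0.4]
    - [[0,0,0],[-2,4,25],0.4]
    - [[0,0,0],[-2,4,42],0.4]
    - [[0,0,0],[-2,4,55],0.4]
    - [[0,0,0],[-2,4,62],0.4]
    - [[0,0,0],[-2,4,64],0.4]
    - [[0,0,0],[-2,4,64],0.4]

```text
t: 31.45
eef_pos: [0.4306, -0.0407, 0.0132]
tcp_rot: [0.0, 0.68, 0.733, 0.0]
ft_force: [0.1, -0.5, 0.1]
opening: 0.402
finger_force: 0.0
```

>>> step_arm:
  deltas:
    - [[0,0,0],[0,0,0],0]
    - [[0,0,0],[0,0,0],0]
    - [[0,0,0],[0,0,0],0]
    - [[0,0,0],[0,0,0],0]
    - [[0,0,0],[0,0,0],0]
    - [[0,0,0],[0,0,0],0]
    - [[0,0,0],[0,0,0],0]

```text
t: 32.03
eef_pos: [0.4304, -0.0408, 0.0133]
tcp_rot: [0.0, 0.68, 0.733, 0.0]
ft_force: [-1.0, 0.5, 4.1]
opening: 0.105
finger_force: 30.0
```

>>> step_arm:
  deltas:
    - [[0,0,0],[0,0,-6],0]
    - [[0,0,0],[0,0,-20],0]
    - [[0,0,0],[0,0,-40],0]
    - [[0,0,0],[0,0,-65],0]
    - [[0,0,0],[0,0,-90],0]
    - [[0,0,0],[0,0,-110],0]
    - [[0,0,0],[0,0,-120],0]
    - [[0,0,0],[0,0,-120],0]

```text
t: 32.7
eef_pos: [0.4316, -0.0412, 0.1353]
tcp_rot: [0.002, 0.68, 0.733, 0.001]
ft_force: [0.3, 0.7, -0.7]
opening: 0.108
finger_force: 30.0
```

```bash
python3 -c "
from h import *
go((.622,.013,.12),90);knocked()"
```

```text
turn [0.3 0.1 4.3] shift [ 39.8 193.9  16.1] tcp [ 0.4316 -0.0412  0.1353]
dark [215.7 247.8] 226 [206 237  23  26]
```

>>> step_arm:
  deltas:
    - [[0,0,1],[2,11,0],0]
    - [[0,0,2],[7,36,0],0]
    - [[0,0,3],[14,68,0],0]
    - [[0,0,4.3],[20,100,0],0]
    - [[0,0,4.3],[27,132,0],0]
    - [[0,0,4.3],[34,162,0],0]
    - [[0,0,4.3],[38,183,0],0]
    - [[0,0,4.3],[40,194,0],0]

```text
t: 33.42
eef_pos: [0.6212, 0.0147, 0.1299]
tcp_rot: [-0.002, 0.707, 0.708, -0.001]
ft_force: [-0.1, -0.5, 0.0]
opening: 0.104
finger_force: 30.0
```

>>> step_arm:
  deltas:
    - [[0,0,0],[0,0,10],0]
    - [[0,0,0],[0,0,25],0]
    - [[0,0,0],[0,0,40],0]
    - [[0,0,0],[0,0,50],0]
    - [[0,0,0],[0,0,55],0]
    - [[0,0,0],[0,0,55],0]
    - [[0,0,0],[0,0,55],0]

```text
t: 34.0
eef_pos: [0.6201, 0.0137, 0.0775]
tcp_rot: [-0.0, 0.707, 0.707, -0.0]
ft_force: [0.5, -0.7, -0.1]
opening: 0.103
finger_force: 30.0
```

```bash
python3 -c "
from h import *
go((.622,.013,.0633),90)"
```

```text
turn [-0. -0.  0.] shift [-0.7  1.9 14.2] tcp [0.6201 0.0137 0.0775]
```

>>> step_arm:
  deltas:
    - [[0,0,0],[0,2,4],0]
    - [[0,0,0],[0,2,8],0]
    - [[0,0,0],[0,2,11],0]
    - [[0,0,0],[0,2,12.5],0]
    - [[0,0,0],[0,2,13.5],0]
    - [[0,0,0],[0,2,13.5],0]

```text
t: 34.5
eef_pos: [0.6224, 0.0138, 0.0642]
tcp_rot: [-0.0, 0.707, 0.707, -0.0]
ft_force: [-0.1, 0.2, -1.4]
opening: 0.103
finger_force: 30.0
```

>>> step_arm:
  deltas:
    - [[0,0,0],[0,0,0],0.13]
    - [[0,0,0],[0,0,0],0.2]
    - [[0,0,0],[0,0,0],0.4]
    - [[0,0,0],[0,0,0],0.4]
    - [[0,0,0],[0,0,0],0.4]

```text
t: 34.92
eef_pos: [0.6227, 0.0138, 0.0646]
tcp_rot: [0.0, 0.707, 0.707, 0.0]
ft_force: [-0.0, -1.0, 0.1]
opening: 0.375
finger_force: 0.0
```

>>> step_arm:
  deltas:
    - [[0,0,0],[0,0,-15],0.4]
    - [[0,0,0],[0,0,-40],0.4]
    - [[0,0,0],[0,0,-65],0.4]
    - [[0,0,0],[0,0,-75],0.4]
    - [[0,0,0],[0,0,-75],0.4]
    - [[0,0,0],[0,0,-75],0.4]

```text
t: 35.42
eef_pos: [0.6225, 0.0137, 0.1392]
tcp_rot: [0.0, 0.707, 0.707, 0.0]
ft_force: [0.4, -0.4, 0.6]
opening: 0.4
finger_force: 0.0
```

```bash
python3 -c "
from h import *
go((.431,-.1275,.13),75.6);knocked()"
```

```text
turn [ 0.   0.  14.4] shift [-141.2 -191.6    9.2] tcp [0.6225 0.0137 0.1392]
dark [215.6 245.1] 127 [209 238  15  16]
dark [295.8 243.9] 36 [292 239   8  10]
```

>>> step_arm:
  deltas:
    - [[0,0,2],[-22,-30,0],0.4]
    - [[0,0,5],[-46,-62,0],0.4]
    - [[0,0,8],[-69,-94,0],0.4]
    - [[0,0,11],[-92,-125,0],0.4]
    - [[0,0,14],[-115,-156,0],0.4]
    - [[0,0,14.4],[-133,-181,0],0.4]
    - [[0,0,14.4],[-141,-192,0],0.4]
    - [[0,0,14.4],[-141,-192,0],0.4]

```text
t: 36.13
eef_pos: [0.4278, -0.1278, 0.1374]
tcp_rot: [-0.002, 0.791, 0.612, -0.001]
ft_force: [0.5, -0.1, -0.3]
opening: 0.399
finger_force: 0.0
```

>>> step_arm:
  deltas:
    - [[0,0,0],[0,0,10],0.4]
    - [[0,0,0],[0,0,30],0.4]
    - [[0,0,0],[0,0,50],0.4]
    - [[0,0,0],[0,0,60],0.4]
    - [[0,0,0],[0,0,60],0.4]
    - [[0,0,0],[0,0,60],0.4]

```text
t: 36.63
eef_pos: [0.4305, -0.1265, 0.0785]
tcp_rot: [-0.001, 0.79, 0.613, -0.0]
ft_force: [-0.1, -0.3, 0.5]
opening: 0.399
finger_force: 0.0
```

```bash
python3 -c "
from h import *
go((.430,-.127,.010),75.6);knocked()"
```

```text
turn [-0.1 -0.   0.1] shift [-0.7 -0.2 68.5] tcp [ 0.4305 -0.1265  0.0785]
dark [209.2 217.3] 47 [205 212   8  15]
dark [215.7 247.6] 283 [205 236  24  27]
```

>>> step_arm:
  deltas:
    - [[0,0,0],[-0.5,0,10],0.4]
    - [[0,0,0],[-0.5,0,28],0.4]
    - [[0,0,0],[-0.5,0,46],0.4]
    - [[0,0,0],[-0.5,0,58],0.4]
    - [[0,0,0],[-0.5,0,65],0.4]
    - [[0,0,0],[-0.5,0,68],0.4]
    - [[0,0,0],[-0.5,0,68],0.4]

```text
t: 37.27
eef_pos: [0.4305, -0.1278, 0.0112]
tcp_rot: [-0.0, 0.79, 0.613, -0.0]
ft_force: [-0.0, -0.1, 0.1]
opening: 0.402
finger_force: 0.0
```

>>> step_arm:
  deltas:
    - [[0,0,0],[0,0,0],0]
    - [[0,0,0],[0,0,0],0]
    - [[0,0,0],[0,0,0],0]
    - [[0,0,0],[0,0,0],0]
    - [[0,0,0],[0,0,0],0]
    - [[0,0,0],[0,0,0],0]
    - [[0,0,0],[0,0,0],0]

```text
t: 37.85
eef_pos: [0.4309, -0.128, 0.0119]
tcp_rot: [0.0, 0.79, 0.613, 0.0]
ft_force: [-0.1, -0.1, 4.3]
opening: 0.105
finger_force: 29.9
```

>>> step_arm:
  deltas:
    - [[0,0,0],[0,0,-6],0]
    - [[0,0,0],[0,0,-20],0]
    - [[0,0,0],[0,0,-40],0]
    - [[0,0,0],[0,0,-65],0]
    - [[0,0,0],[0,0,-90],0]
    - [[0,0,0],[0,0,-110],0]
    - [[0,0,0],[0,0,-120],0]
    - [[0,0,0],[0,0,-120],0]

```text
t: 38.52
eef_pos: [0.4318, -0.1285, 0.1338]
tcp_rot: [0.002, 0.79, 0.613, 0.001]
ft_force: [-0.5, -0.0, -1.1]
opening: 0.103
finger_force: 29.9
```

```bash
python3 -c "
from h import *
go((.622,-.057,.12),90)"
```

```text
turn [  0.3   0.1 -14.4] shift [116.6 166.4  14.4] tcp [ 0.4318 -0.1285  0.1338]
```

>>> step_arm:
  deltas:
    - [[0,0,-2],[7,10,0],0]
    - [[0,0,-4],[22,32,0],0]
    - [[0,0,-7],[42,60,0],0]
    - [[0,0,-10],[62,88,0],0]
    - [[0,0,-12],[82,117,0],0]
    - [[0,0,-14],[100,143,0],0]
    - [[0,0,-14.4],[111,159,0],0]
    - [[0,0,-14.4],[116,166,0],0]

```text
t: 39.18
eef_pos: [0.6208, -0.0554, 0.1289]
tcp_rot: [-0.001, 0.706, 0.708, -0.001]
ft_force: [-0.3, 0.2, -1.6]
opening: 0.106
finger_force: 29.9
```

>>> step_arm:
  deltas:
    - [[0,0,0],[0,0,10],0]
    - [[0,0,0],[0,0,25],0]
    - [[0,0,0],[0,0,40],0]
    - [[0,0,0],[0,0,50],0]
    - [[0,0,0],[0,0,55],0]
    - [[0,0,0],[0,0,55],0]
    - [[0,0,0],[0,0,55],0]

```text
t: 39.77
eef_pos: [0.6196, -0.0569, 0.0763]
tcp_rot: [-0.0, 0.707, 0.707, -0.0]
ft_force: [-0.1, -0.1, -0.5]
opening: 0.102
finger_force: 29.9
```

```bash
python3 -c "
from h import *
go((.622,-.057,.062),90)"
```

```text
turn [-0. -0. -0.] shift [-0.1  2.4 14.3] tcp [ 0.6196 -0.0569  0.0763]
```

>>> step_arm:
  deltas:
    - [[0,0,0],[0,2,4],0]
    - [[0,0,0],[0,2,8],0]
    - [[0,0,0],[0,2,11],0]
    - [[0,0,0],[0,2,12.5],0]
    - [[0,0,0],[0,2,13.5],0]
    - [[0,0,0],[0,2,13.5],0]

```text
t: 40.27
eef_pos: [0.6219, -0.0566, 0.0626]
tcp_rot: [-0.0, 0.707, 0.707, -0.0]
ft_force: [0.1, 0.1, -0.6]
opening: 0.103
finger_force: 29.9
```

>>> step_arm:
  deltas:
    - [[0,0,0],[0,0,0],0.13]
    - [[0,0,0],[0,0,0],0.2]
    - [[0,0,0],[0,0,0],0.4]
    - [[0,0,0],[0,0,0],0.4]
    - [[0,0,0],[0,0,0],0.4]

```text
t: 40.68
eef_pos: [0.6222, -0.0567, 0.0631]
tcp_rot: [0.0, 0.707, 0.707, 0.0]
ft_force: [-0.4, -0.1, 0.0]
opening: 0.376
finger_force: 0.0
```

>>> step_arm:
  deltas:
    - [[0,0,0],[0,0,-15],0.4]
    - [[0,0,0],[0,0,-40],0.4]
    - [[0,0,0],[0,0,-70],0.4]
    - [[0,0,0],[0,0,-95],0.2]
    - [[0,0,0],[0,0,-95],0]
    - [[0,0,0],[0,0,-95],0]

```text
t: 41.18
eef_pos: [0.6232, -0.057, 0.1598]
tcp_rot: [0.002, 0.707, 0.707, 0.001]
ft_force: [0.4, -0.4, -1.2]
opening: 0.225
finger_force: 0.0
```

```bash
python3 -c "
from h import *
go((.510,.170,.16),90)"
```

```text
turn [0.2 0.1 0. ] shift [ 227.  -113.1   -0.9] tcp [ 0.6232 -0.057   0.1598]
```

>>> step_arm:
  deltas:
    - [[0,0,0],[35,-17,0],0]
    - [[0,0,0],[70,-35,0],0]
    - [[0,0,0],[105,-52,0],0]
    - [[0,0,0],[140,-70,0],0]
    - [[0,0,0],[175,-87,0],0]
    - [[0,0,0],[205,-102,0],0]
    - [[0,0,0],[227,-113,0],0]
    - [[0,0,0],[227,-113,0],0]

```text
t: 41.85
eef_pos: [0.5055, 0.1735, 0.1556]
tcp_rot: [-0.002, 0.705, 0.709, -0.001]
ft_force: [-0.1, -0.4, -0.6]
opening: 0.007
finger_force: 0.0
```

```bash
python3 -c "
from h import *
go((.510,.170,.078),90)
a=get_image('scene'); cv2.imwrite('pics/g8.png',cv2.resize(a[130:350,130:410],None,fx=2.7,fy=2.7,interpolation=cv2.INTER_CUBIC))"
```

```text
turn [-0.3 -0.   0.3] shift [-3.5  4.8 77.6] tcp [0.5055 0.1735 0.1556]
```

View pics/g8.png

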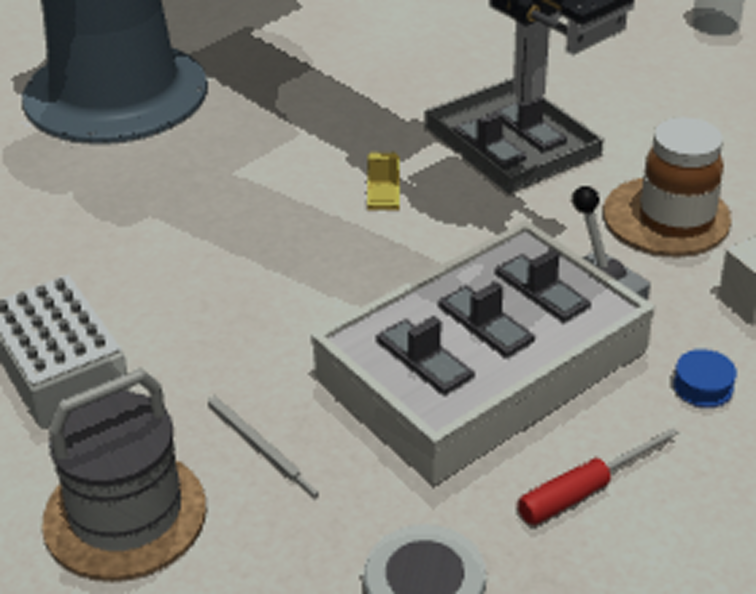

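All three fresh carriers lie flat inside the lip, at (425,355), (487,315) and (543,285). The lever is still off, ball at (586,200), and the bystanders have not moved. Now the lever.

>>> step_arm:
  deltas:
    - [[0,0,0],[-3.5,4.5,15],0]
    - [[0,0,0],[-3.5,4.5,40],0]
    - [[0,0,0],[-3.5,4.5,62],0]
    - [[0,0,0],[-3.5,4.5,73],0]
    - [[0,0,0],[-3.5,4.5,77],0]
    - [[0,0,0],[-3.5,4.5,77],0]

```text
t: 42.4
eef_pos: [0.5129, 0.1661, 0.0795]
tcp_rot: [-0.001, 0.707, 0.707, -0.001]
ft_force: [0.3, 0.1, 0.7]
opening: 0.007
finger_force: 0.0
```

>>> step_arm:
  deltas:
    - [[0,0,0],[0,12,0],0]
    - [[0,0,0],[0,26,0],0]
    - [[0,0,0],[0,40,0],0]
    - [[0,0,0],[0,53,0],0]
    - [[0,0,0],[0,66,0],0]
    - [[0,0,0],[0,79,0],0]
    - [[0,0,0],[0,90,0],0]
    - [[0,0,0],[0,95,0],0]

```text
t: 43.07
eef_pos: [0.611, 0.1666, 0.0832]
tcp_rot: [0.001, 0.707, 0.707, 0.001]
ft_force: [-1.5, -0.5, 1.0]
opening: 0.005
finger_force: 0.4
```

```bash
cat >> h.py <<'E'
def ball():
    a=cv2.cvtColor(get_image("scene"),cv2.COLOR_BGR2GRAY); m=(a<45).astype(np.uint8)[185:240,325:385]
    n,l,s,c=cv2.connectedComponentsWithStats(m)
    for i in range(1,n):
        if s[i,4]>15: print("ball",c[i]+[325,185],s[i,4],ray("scene",*(c[i]+[325,185]),.092).round(4))
E
python3 -c "
from h import *
go((.640,.170,.078),90); ball(); print(get_obs()['ft_force'])"
```

```text
turn [ 0.2 -0.  -0. ] shift [ 3.4 29.   5.3] tcp [0.611  0.1666 0.0832]
ball [377.48648649 198.21621622] 37 [0.6212 0.2489 0.092 ]
ball [360.18072289 209.6626506 ] 83 [0.626  0.1794 0.092 ]
ball [374.85964912 213.57894737] 57 [0.6604 0.195  0.092 ]
ball [330.34313725 231.67647059] 102 [0.6397 0.0627 0.092 ]
ball [357.56666667 229.76666667] 30 [0.6762 0.1166 0.092 ]
[-0.75176783 -0.39203654  0.10792858]
```

>>> step_arm:
  deltas:
    - [[0,0,0],[2,6,2],0]
    - [[0,0,0],[3,12,4],0]
    - [[0,0,0],[3,17,5],0]
    - [[0,0,0],[3,20,5],0]
    - [[0,0,0],[3,22,5],0]
    - [[0,0,0],[3,22,5],0]

```text
t: 43.62
eef_pos: [0.6305, 0.1698, 0.0755]
tcp_rot: [-0.0, 0.707, 0.707, -0.0]
ft_force: [-0.5, 0.1, -1.3]
opening: 0.003
finger_force: 0.1
```

>>> step_arm:
  deltas:
    - [[0,0,0],[0,2,0],0]
    - [[0,0,0],[0,4,0],0]
    - [[0,0,0],[0,4,0],0]

```text
t: 43.87
eef_pos: [0.6346, 0.1699, 0.0759]
tcp_rot: [0.0, 0.707, 0.707, 0.0]
ft_force: [0.5, -0.1, -1.2]
opening: 0.003
finger_force: 0.3
```

>>> step_arm:
  deltas:
    - [[0,0,0],[0,2,0],0]
    - [[0,0,0],[0,4,0],0]
    - [[0,0,0],[0,4,0],0]

```text
t: 44.12
eef_pos: [0.6375, 0.1699, 0.0758]
tcp_rot: [-0.001, 0.707, 0.707, -0.001]
ft_force: [-5.7, 0.1, 1.4]
opening: 0.005
finger_force: 2.5
```

>>> step_arm:
  deltas:
    - [[0,0,0],[0,1,0],0]
    - [[0,0,0],[0,2,0],0]
    - [[0,0,0],[0,2,0],0]

```text
t: 44.37
eef_pos: [0.6377, 0.1699, 0.0757]
tcp_rot: [-0.003, 0.707, 0.707, -0.003]
ft_force: [-11.1, -1.3, 5.8]
opening: 0.007
finger_force: 5.5
```

>>> step_arm:
  deltas:
    - [[0,0,0],[0,-15,0],0]
    - [[0,0,0],[0,-40,0],0]
    - [[0,0,0],[0,-75,-15],0]
    - [[0,0,0],[0,-110,-45],0]
    - [[0,0,0],[0,-130,-80],0]
    - [[0,0,0],[0,-150,-115],0]
    - [[0,0,0],[0,-150,-130],0]
    - [[0,0,0],[0,-150,-130],0]

```text
t: 45.03
eef_pos: [0.4932, 0.1704, 0.212]
tcp_rot: [0.004, 0.707, 0.707, 0.005]
ft_force: [-0.2, 0.1, 1.0]
opening: 0.008
finger_force: 0.0
```

>>> step_arm:
  deltas:
    - [[0,0,0],[-40,0,-10],0]
    - [[0,0,0],[-40,0,-10],0]
    - [[0,0,0],[-40,0,-10],0]
    - [[0,0,0],[-40,0,-10],0]

```text
t: 45.37
eef_pos: [0.4904, 0.1298, 0.2147]
tcp_rot: [-0.001, 0.707, 0.707, -0.0]
ft_force: [0.2, -0.2, -0.6]
opening: 0.002
finger_force: 0.0
```

```bash
python3 -c "
from h import *
ball(); print(get_obs()['joint_vel'].round(3))
p=np.array([.621,.169,0]); 
for t in(.0,.9,1.0): a=t-.5; print(t,np.round(proj('scene',p+[.08*np.sin(a),0,.022+.08*np.cos(a)]),1))
a=get_image('scene'); cv2.imwrite('pics/g9.png',cv2.resize(a[130:350,130:410],None,fx=2.7,fy=2.7,interpolation=cv2.INTER_CUBIC))"
```

```text
ball [376.0483871 197.       ] 62 [0.6152 0.2501 0.092 ]
ball [370.59859155 216.14084507] 142 [0.6605 0.1794 0.092 ]
ball [330.43636364 231.73636364] 110 [0.64   0.0627 0.092 ]
[ 0.01  -0.001 -0.003 -0.002  0.006 -0.002]
0.0 [344.7 203.4]
0.9 [365.3 215. ]
1.0 [367.3 217.5]
```

View pics/g9.png

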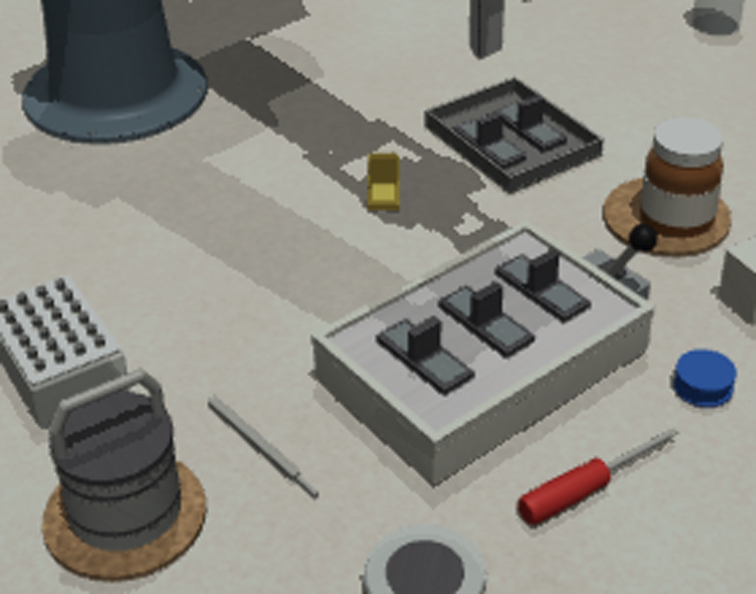

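The lever now leans away, with the ball at (643,238) in the crop. That is (368,218) in the full picture, against (367,217.5) predicted for fully on. Everything else is in place.

```bash
python3 -c "
from rig import *
print(sign_off())"
```

```text
the job is handed in; nothing more can be done
None
```

The changeover is done and handed in: the canister is upright on the right mat, both dry carriers are in the grey tray, the three fresh carriers lie flat on the plate, and the lever is fully on.

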